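# Change over the drying stand: dry rack down, wet racks up in a column

## Robot

A 7-joint arm with a two-finger parallel gripper is mounted at the origin on a cart in front of the work surface, level with it; the furniture and walls round the work are solid. World frame = base frame: x ahead of the robot, y to its left, z up, the work surface at z = 0. Lengths are in mm, angles in rad, forces in N, time in s.
With the tool pointing down it reaches from about 425 to 875 mm from the base axis. Payload 4.7 kg.
Tool frame: the origin (TCP) lies at the very end of the fingers, on their centre line; the grasp point (between the pads) lies 19 mm behind it; z points along the fingers, y is the direction in which the jaws open and shut (so a half turn about z gives the same grasp; the last joint's range is limited). The gripper opens to 87 mm and grips with 3 to 60 N. Pads are 19 mm wide; open, the fingers measure 117 mm over their backs; the gripper's body (75 mm by 190 mm) begins 51 mm behind the grasp point.
Start: joints at [1.269, 0.321, -0.07, 1.45, 0.023, 1.371, -0.057], TCP at [201.855, -617.884, 222.587] pointing down, gripper open.
Joint ranges: [-2.86, 2.86], [-0.3, 2.09], [-1.38, 1.24], [0.06, 2.45], [-1.56, 4.7], [0.09, 2.05], [-2.69, 2.69]. Speed limits (rad/s): [2.57, 2.57, 3.14, 3.14, 3.14, 3.14, 3.14].

## Interface

Orientations are given as a rotation vector (axis times angle).
In Python, from rig import * gives the robot as it stands.
- The arm moves only by the shell command python3 -m creep 'ROWS'. ROWS is JSON, a list of rows, each a list of 3 entries, a list of its own where there are three numbers: the shift along the tool's x, y, z in m, then the turn, a rotation vector about the tool's x, y, z in degrees, then the opening, from 0 (shut) to 1 (fully open). In form: [[[dx, dy, dz], [wx, wy, wz], hand], ...]. A call has 1 to 5 rows; each row shifts and turns the pose as measured when the row begins, along the tool's axes as they then stand; what a row does not reach is not made up. A row lasts 1/10 s, in which the tool goes at most 50 mm and 8.59 degrees, less where a joint would pass 70% of its speed; a pose out of reach is approached as far as the arm can. A call with a gripper value outside its range is refused whole. The fingers move at their own pace and stop on an object; the grip force is fixed at half the most. Time passes only in rows, so rows that do not move let the fingers close. It gives the time, the measured TCP pose, the force and the opening at its end, in the units of the state.
- get_obs(): the state, without advancing time (a new reading comes with each control period).
- get_image(name): name is "scene" or "side" or "wrist"; returns a dict with "pixels" (384x512x3 uint8, red, green, blue), "fx", "fy", "cx", "cy" (pixels), "world_from_camera" (4x4, takes a point from camera to world coordinates). Camera axes: x right, y down, z forward; pixel columns grow to the right and rows downward; lengths in mm; the calibration is good to about 2 mm. A picture is of the moment at which its call begins. There is no depth.
- hand_in(): hands the job in, once; it reports no verdict.
The state is a dict: "time": time; "joints": joint angles; "joint_velocities": joint speeds; "joint_torque": joint torques, N m; "position": TCP position; "orientation": TCP orientation; "wrist_force": force on the tool from outside, world axes, zero at the start; "moment": the same for the moment, N m; "width": finger opening in mm.
Only numpy, scipy, OpenCV 4.12 (cv2) and the standard library are available. Lean on these libraries where they do the work, as an engineer would, in place of code of your own. Each camera call takes 0.05 s, during which the arm holds its last target.

## Task

The wheels on the two racks hanging from the drying stand are dry: take both racks down and stand them upright on the blue assembly board. Then hang every freshly painted rack from the long spraying board in one column under the stand: the first on the stand's bar, the next on the lower bar of the rack above it, and so on, in any order, all hanging upright and still. Keep the racks upright all the while and leave the other things on the bench where they are.

Things in the scene. Friction and masses are not known exactly. Their poses are not given: they have to be found in the camera images.
- stand_bar (a point): Fixed drying stand: grey base plate 190x110x5 mm, upright 95 mm behind, top arm with a hanging wire loop. Point: middle of the top side of the loop's lower bar, 330 mm above the bench. Bar: 6 mm wire along this y, 70 mm clear; 46 mm open above it. x points to the upright (enter the loop along +x), z up. At first one dry rack hangs on it, one under that.
- board_centre (a point): Assembly board: loose ply board with a blue grid mat on top, 200 mm (its x) by 170 mm (its y), 8 mm thick, 350 g, lying on the bench ahead of the robot: middle of its upper face, z up. Room for two racks side by side along its x. The small vice on the bench's front edge reaches 115 mm above the bench.
- dry_rack_1: Wire rack with a sheet tray of six dry olive-green tank wheels, at first hanging on the stand's bar. 78 mm wide (y), 66 deep (x) plus a red grip tab (its -x end), 111 high, about 160 g, hook on top. Origin: middle, level with the feet; x away from the tab, z up. Lower loop: 6 mm bar along y, top 6 mm above the origin; open 40 mm up to the tray, 66 mm wide.
- dry_rack_1_tab (a point): Where to grip this rack's tab: an upright bar 10 mm thick (y), 18 mm high (z), reaching 77 mm in front (-x) of the rack's middle. Point: 63 mm in front of the middle, 55 mm above the feet; axes as the rack. The tab of a rack overhangs the one below by 100 mm: to hang one under another, tilt the gripper 40 to 45 degrees off vertical, leaning out over the tab's free end.
- dry_rack_1_hook (a point): Inside of the hook's crown: 106 mm above the feet, 63 mm behind and 51 mm above the tab's point. Two 5 mm wires 22 mm apart (y) rise 14 mm before it, arch over and end 17 mm behind it, tips 17 mm below it; gap for the bar 23 mm. To hang: pass through the loop along +x with this point 20 to 33 mm above the bar's top, then lower. To take off: the reverse.
- dry_rack_2: Wire rack with a sheet tray of six dry olive-green tank wheels, at first hanging under dry_rack_1. 78 mm wide (y), 66 deep (x) plus a red grip tab (its -x end), 111 high, about 160 g, hook on top. Origin: middle, level with the feet; x away from the tab, z up. Lower loop: 6 mm bar along y, top 6 mm above the origin; open 40 mm up to the tray, 66 mm wide.
- dry_rack_2_tab (a point): Where to grip this rack's tab: an upright bar 10 mm thick (y), 18 mm high (z), reaching 77 mm in front (-x) of the rack's middle. Point: 63 mm in front of the middle, 55 mm above the feet; axes as the rack. The tab of a rack overhangs the one below by 100 mm: to hang one under another, tilt the gripper 40 to 45 degrees off vertical, leaning out over the tab's free end.
- dry_rack_2_hook (a point): Inside of the hook's crown: 106 mm above the feet, 63 mm behind and 51 mm above the tab's point. Two 5 mm wires 22 mm apart (y) rise 14 mm before it, arch over and end 17 mm behind it, tips 17 mm below it; gap for the bar 23 mm. To hang: pass through the loop along +x with this point 20 to 33 mm above the bar's top, then lower. To take off: the reverse.
- wet_rack_1: Wire rack with a sheet tray of six wet sand-yellow tank wheels, first on the long board (18 mm high), tab left, or absent (2-3 there). 78 mm wide (y), 66 deep (x) plus a red grip tab (its -x end), 111 high, about 160 g, hook on top. Origin: middle, level with the feet; x away from the tab, z up. Lower loop: 6 mm bar along y, top 6 mm above the origin; open 40 mm up to the tray, 66 mm wide.
- wet_rack_1_tab (a point): Where to grip this rack's tab: an upright bar 10 mm thick (y), 18 mm high (z), reaching 77 mm in front (-x) of the rack's middle. Point: 63 mm in front of the middle, 55 mm above the feet; axes as the rack. The tab of a rack overhangs the one below by 100 mm: to hang one under another, tilt the gripper 40 to 45 degrees off vertical, leaning out over the tab's free end.
- wet_rack_1_hook (a point): Inside of the hook's crown: 106 mm above the feet, 63 mm behind and 51 mm above the tab's point. Two 5 mm wires 22 mm apart (y) rise 14 mm before it, arch over and end 17 mm behind it, tips 17 mm below it; gap for the bar 23 mm. To hang: pass through the loop along +x with this point 20 to 33 mm above the bar's top, then lower. To take off: the reverse.
- wet_rack_2: Wire rack with a sheet tray of six wet primer-grey tank wheels, first on the long board (18 mm high), tab left, or absent (2-3 there). 78 mm wide (y), 66 deep (x) plus a red grip tab (its -x end), 111 high, about 160 g, hook on top. Origin: middle, level with the feet; x away from the tab, z up. Lower loop: 6 mm bar along y, top 6 mm above the origin; open 40 mm up to the tray, 66 mm wide.
- wet_rack_2_tab (a point): Where to grip this rack's tab: an upright bar 10 mm thick (y), 18 mm high (z), reaching 77 mm in front (-x) of the rack's middle. Point: 63 mm in front of the middle, 55 mm above the feet; axes as the rack. The tab of a rack overhangs the one below by 100 mm: to hang one under another, tilt the gripper 40 to 45 degrees off vertical, leaning out over the tab's free end.
- wet_rack_2_hook (a point): Inside of the hook's crown: 106 mm above the feet, 63 mm behind and 51 mm above the tab's point. Two 5 mm wires 22 mm apart (y) rise 14 mm before it, arch over and end 17 mm behind it, tips 17 mm below it; gap for the bar 23 mm. To hang: pass through the loop along +x with this point 20 to 33 mm above the bar's top, then lower. To take off: the reverse.
- wet_rack_3: Wire rack with a sheet tray of six wet red-brown tank wheels, first on the long board (18 mm high), tab left, or absent (2-3 there). 78 mm wide (y), 66 deep (x) plus a red grip tab (its -x end), 111 high, about 160 g, hook on top. Origin: middle, level with the feet; x away from the tab, z up. Lower loop: 6 mm bar along y, top 6 mm above the origin; open 40 mm up to the tray, 66 mm wide.
- wet_rack_3_tab (a point): Where to grip this rack's tab: an upright bar 10 mm thick (y), 18 mm high (z), reaching 77 mm in front (-x) of the rack's middle. Point: 63 mm in front of the middle, 55 mm above the feet; axes as the rack. The tab of a rack overhangs the one below by 100 mm: to hang one under another, tilt the gripper 40 to 45 degrees off vertical, leaning out over the tab's free end.
- wet_rack_3_hook (a point): Inside of the hook's crown: 106 mm above the feet, 63 mm behind and 51 mm above the tab's point. Two 5 mm wires 22 mm apart (y) rise 14 mm before it, arch over and end 17 mm behind it, tips 17 mm below it; gap for the bar 23 mm. To hang: pass through the loop along +x with this point 20 to 33 mm above the bar's top, then lower. To take off: the reverse.
- spray_can: Spray can, 53 mm across, 168 mm high, standing right of the vice: bystander, leave it. Origin: centre of its underside.
- paint_jar: Jar of yellow paint with green lid, 56 mm across, 62 mm high: bystander. Origin: centre of its underside.
- paint_jar_3: Paint jar with white lid, 48 mm across, 50 mm high: bystander. Origin: centre of its underside.
- mixing_cup: White mixing cup, 77 mm across, 68 mm high: bystander. Origin: centre of its underside.
- sanding_block: Sanding block, 61 x 78 x 22 mm, lying between vice and stand: bystander. Origin: centre of its underside.

How it is judged (in metres and radians):
On the way:
1. both dry racks are off the stand and stand upright on the assembly board, let go (x of dry_rack_1 in the frame of board_centre between -0.075 and 0.075 m and y of dry_rack_1 in the frame of board_centre between -0.055 and 0.055 m and z of dry_rack_1 in the frame of board_centre between -0.006 and 0.008 m and angle between each of dry_rack_1, dry_rack_2's own z axis and vertical below 0.1 rad and linear speed of each of dry_rack_1, dry_rack_2 below 0.03 m/s and angular speed of each of dry_rack_1, dry_rack_2 below 0.4 rad/s and x of dry_rack_2 in the frame of board_centre between -0.075 and 0.075 m and y of dry_rack_2 in the frame of board_centre between -0.055 and 0.055 m and z of dry_rack_2 in the frame of board_centre between -0.006 and 0.008 m and contact force between the fingers and dry_rack_1 below 0.1 N and contact force between the fingers and dry_rack_2 below 0.1 N), for 0.3 s.
At the end, for the whole second after the job is handed in: Dry racks upright and still on the board, middles within 75 mm (board x) and 55 mm (board y) of its centre; every painted rack present hangs still in one column: crowns 0, 100 or 200 mm (+-12) below the bar's top, within 35 mm of it seen from above, tilted under 14 degrees (x of dry_rack_1 in the frame of board_centre between -0.075 and 0.075 m and y of dry_rack_1 in the frame of board_centre between -0.055 and 0.055 m and z of dry_rack_1 in the frame of board_centre between -0.006 and 0.008 m and angle between each of dry_rack_1, dry_rack_2's own z axis and vertical below 0.1 rad and linear speed of each of dry_rack_1, dry_rack_2, wet_rack_1, wet_rack_2, wet_rack_3 below 0.03 m/s and angular speed of each of dry_rack_1, dry_rack_2, wet_rack_1, wet_rack_2, wet_rack_3 below 0.4 rad/s and x of dry_rack_2 in the frame of board_centre between -0.075 and 0.075 m and y of dry_rack_2 in the frame of board_centre between -0.055 and 0.055 m and z of dry_rack_2 in the frame of board_centre between -0.006 and 0.008 m and (z of wet_rack_1_hook in the frame of stand_bar between -0.012 and 0.012 m or z of wet_rack_1_hook in the frame of stand_bar between -0.112 and -0.088 m or z of wet_rack_1_hook in the frame of stand_bar between -0.212 and -0.188 m) and horizontal distance between each of wet_rack_1_hook, wet_rack_2_hook, wet_rack_3_hook and stand_bar below 0.035 m and angle between each of wet_rack_1_hook, wet_rack_2_hook, wet_rack_3_hook's own z axis and vertical below 0.25 rad and (z of wet_rack_2_hook in the frame of stand_bar between -0.012 and 0.012 m or z of wet_rack_2_hook in the frame of stand_bar between -0.112 and -0.088 m or z of wet_rack_2_hook in the frame of stand_bar between -0.212 and -0.188 m) and (z of wet_rack_3_hook in the frame of stand_bar between -0.012 and 0.012 m or z of wet_rack_3_hook in the frame of stand_bar between -0.112 and -0.088 m or z of wet_rack_3_hook in the frame of stand_bar between -0.212 and -0.188 m)); the robot touches nothing.
It fails at once if a rack is tipped by more than 45 degrees (angle between any of dry_rack_1_hook, dry_rack_2_hook, wet_rack_1_hook, wet_rack_2_hook, wet_rack_3_hook's own z axis and vertical above 0.785 rad).
It fails at once if a bystander is shoved more than 30 mm from where it stood (distance of any of spray_can, paint_jar, paint_jar_3, mixing_cup, sanding_block from where it was at the start of the episode above 0.03 m).
Of wet_rack_1, wet_rack_2, wet_rack_3 only 2 to 3 are there at a start; the rules pass over those that are not, and their reading is None.
At some moment in a run one of assembly_board may be knocked a few centimetres aside while the robot is not near it.
It also fails if it takes over 210 s, if anything falls off the work surface, if the arm or the gripper's body presses on something with over 40 N, if the wrist force passes 120 N, or if a joint passes its speed limit or range.

## Working session

There is one attempt and no reset: what is moved stays moved. The work goes in short steps, Python scripts to look and compute and a shell command to move; the robot and the scene stay as the last step left them, time stands still between calls to the robot, and variables do not carry over. Pictures are saved under pics/ and viewed, and the job is handed in when it is done.

```bash
ls; mkdir -p pics
cat > h.py <<'E'
from rig import *
import numpy as np, cv2
from scipy.spatial.transform import Rotation as R
def snap(name,fn,crop=None,scale=1):
    im=get_image(name); np.savez('last_%s.npz'%name,**{k:np.array(v) for k,v in im.items()})
    p=im["pixels"][:,:,::-1]
    if crop: x0,y0,x1,y1=crop; p=p[y0:y1,x0:x1]
    p=cv2.resize(p,None,fx=scale,fy=scale,interpolation=cv2.INTER_CUBIC)
    cv2.imwrite('pics/'+fn,p); return im
def load(name):
    d=np.load('last_%s.npz'%name); return {k:d[k] for k in d.files}
def recrop(name,fn,crop,scale):
    p=load(name)['pixels'][:,:,::-1]; x0,y0,x1,y1=crop
    cv2.imwrite('pics/'+fn,cv2.resize(p[y0:y1,x0:x1],None,fx=scale,fy=scale,interpolation=cv2.INTER_CUBIC))
def ray(im,u,v):
    T=np.array(im["world_from_camera"]); d=T[:3,:3]@np.array([(u-im["cx"])/im["fx"],(v-im["cy"])/im["fy"],1.]); return T[:3,3],d
def atz(im,u,v,z):
    o,d=ray(im,u,v); return o+d*(z-o[2])/d[2]
def tri(l):
    A=np.zeros((3,3));b=np.zeros(3)
    for im,u,v in l:
        o,d=ray(im,u,v); d=d/np.linalg.norm(d); P=np.eye(3)-np.outer(d,d); A+=P;b+=P@o
    x=np.linalg.solve(A,b)
    return x,[float(np.linalg.norm(np.cross(x-ray(im,u,v)[0],ray(im,u,v)[1]/np.linalg.norm(ray(im,u,v)[1])))) for im,u,v in l]
def proj(im,p):
    T=np.array(im["world_from_camera"]); c=T[:3,:3].T@(np.array(p,float)-T[:3,3]); return im["fx"]*c[0]/c[2]+im["cx"],im["fy"]*c[1]/c[2]+im["cy"]
def pose():
    o=get_obs(); return np.array(o["position"]),R.from_rotvec(o["orientation"])
E
python3 - <<'E'
from h import *
for n in ["scene","side","wrist"]:
    im=snap(n,n+"0.png",scale=1.5)
    print(n,np.round(np.array(im["world_from_camera"]),3).tolist(),im["fx"],im["cx"],im["cy"])
o=get_obs()
for k in o: print(k,np.round(o[k],3))
print(pose()[1].as_matrix().round(3))
E
```

```text
pics
scene [[-0.759, -0.41, 0.506, -103.007], [-0.651, 0.476, -0.59, 879.259], [0.001, -0.778, -0.628, 1074.19], [0.0, 0.0, 0.0, 1.0]] 462.32144516650834 257.7368563071723 191.09562636427202
side [[0.442, 0.776, -0.449, 1216.984], [0.897, -0.386, 0.216, -223.3], [-0.005, -0.498, -0.867, 1362.834], [0.0, 0.0, 0.0, 1.0]] 355.8760249814927 255.32104041217016 192.59274263897018
wrist [[0.311, -0.905, -0.289, 281.538], [-0.95, -0.297, -0.093, -590.85], [-0.002, 0.303, -0.953, 384.475], [0.0, 0.0, 0.0, 1.0]] 322.7278675967243 250.43490693453478 187.29856077151513
time 0.15
joints [ 1.269  0.322 -0.07   1.451  0.023  1.371 -0.057]
joint_velocities [-0.001 -0.001 -0.002 -0.004  0.001 -0.    -0.   ]
joint_torque [ 0.0000e+00 -4.9180e+01 -4.0500e-01 -3.1287e+01 -6.4000e-02  4.1000e-02
  0.0000e+00]
position [ 201.715 -617.459  221.715]
orientation [-3.101 -0.494  0.   ]
wrist_force [ 1.136  0.166 -0.627]
moment [-0.062 -0.021  0.013]
width 86.798
[[ 0.951  0.311 -0.001]
 [ 0.311 -0.951  0.001]
 [-0.    -0.001 -1.   ]]
```

```bash
python3 - <<'E'
from h import *
recrop("scene","s1.png",(280,80,360,240),5)
recrop("scene","s2.png",(190,190,340,360),4.5)
recrop("side","d1.png",(140,190,240,280),7)
recrop("side","d2.png",(205,130,335,240),6)
E
python3 - <<'E'
from h import *
S=load("scene");D=load("side")
s1=lambda x,y:(280+x/5,80+y/5); s2=lambda x,y:(190+x/4.5,190+y/4.5); d1=lambda x,y:(140+x/7,190+y/7); d2=lambda x,y:(205+x/6,130+y/6)
pr=lambda n,x:print(n,np.round(x,1))
a=atz(S,*s1(107,165),327);b=atz(S,*s1(208,197),327); pr("bar ends",[a,b]); pr("len",np.linalg.norm(a-b)); pr("mid",(a+b)/2)
for n,p in [("front-left",(17,583)),("front-right",(135,640)),("backright",(272,512)),("backleft?",(160,463))]: pr("plate "+n,atz(S,*s1(*p),5))
for n,s,d in [("tip1",(90,291),(418,105)),("tip2",(86,423),(440,200)),("tabmid1",(104,283),(385,125)),("tabmid2",(98,411),(412,215))]:
    x,e=tri([(S,*s1(*s)),(D,*d1(*d))]); pr(n,x); pr("   err",e)
for n,s,d in [("g",(48,640),(680,90)),("y",(260,458),(472,172)),("r",(474,270),(218,268))]:
    x,e=tri([(S,*s2(*s)),(D,*d2(*d))]); pr("wet tip "+n,x); pr("   err",e)
for n,p in [("L",(90,170)),("T",(240,65)),("R",(425,175)),("B",(287,285))]: pr("board "+n,atz(S,*s2(*p),8))
for n,p in [("nl",(10,655)),("nr",(120,740)),("fr",(605,253))]: pr("long board "+n,atz(S,*s2(*p),18))
E
```

```text
bar ends [[ 654.5 -221.9  327. ]
 [ 581.4 -230.9  327. ]]
len 73.7
mid [ 617.9 -226.4  327. ]
plate front-left [ 667.1 -161.9    5. ]
plate front-right [ 565.1 -166.6    5. ]
plate backright [ 573.3 -353.3    5. ]
plate backleft? [ 673.3 -348.8    5. ]
tip1 [ 613.6 -148.6  281.8]
   err [2.7 2.7]
tip2 [ 613.  -152.3  177. ]
   err [3.2 3.2]
tabmid1 [ 615.3 -166.8  278.5]
   err [2.3 2.3]
tabmid2 [ 614.9 -168.6  177.2]
   err [3. 3.]
wet tip g [449.3 460.5  72. ]
   err [4.3 4.3]
wet tip y [444.7 286.3  69.2]
   err [3.1 3.1]
wet tip r [439.   81.   73.2]
   err [4. 4.]
board L [749.8 129.5   8. ]
board T [745.6 -32.1   8. ]
board R [557.9 -28.5   8. ]
board B [562.4 122.    8. ]
long board nl [485.6 456.   18. ]
long board nr [398.4 453.3  18. ]
long board fr [406.6 -40.1  18. ]
```

```bash
cat >> h.py <<'E'
def rows(tp,tr,n,hand,p=None,r=None):
    """linear path rows in tool axes (m, deg)"""
    if p is None: p,r=pose()
    dv=(r.inv()*tr).as_rotvec(); out=[]
    for i in range(n):
        ra=r*R.from_rotvec(dv*i/n); d=ra.inv().apply((np.array(tp)-p)/n)
        out.append([np.round(d/1000,4).tolist(),np.round(np.degrees(dv/n),2).tolist(),hand])
    return out
def tool(tilt,yaw=0.0):
    """tool y = world x rotated by yaw(deg); body leaning to +y by tilt"""
    m=np.array([[0,1,0],[1,0,0],[0,0,-1.]]).T  # cols x=(0,1,0), y=(1,0,0), z=(0,0,-1)
    return R.from_euler('z',yaw,degrees=True)*R.from_matrix(m)*R.from_euler('y',-tilt,degrees=True)
E
python3 - <<'E'
from h import *
S=load("scene");D=load("side")
T=tool(45).as_matrix(); print(T.round(2))
s=lambda x,y:(x/1.5,y/1.5)
pr=lambda n,x:print(n,np.round(x,1))
pr("vice jaw",atz(S,*s(490,300),110)); pr("vice",atz(S,*s(478,345),0)); pr("vice handle",atz(S,*s(545,350),60))
pr("can base",atz(S,*s(527,303),0)); pr("post",atz(S,*s(590,305),0)); pr("benchR",atz(S,*s(605,300),0))
pr("post x at z", atz(S,*s(640,60),400))
pr("mixcup",atz(S,*s(312,322),0)); pr("jar",atz(S,*s(335,305),0)); pr("jar3",atz(S,*s(381,297),0));pr("block",atz(S,*s(460,322),22));pr("glue",atz(S,*s(300,333),0))
pr("tank",atz(S,*s(255,380),30)); pr("cab corner",atz(S,*s(360,285),0)); pr("cab R",atz(S,*s(435,240),0));
pr("bench front",[atz(S,*s(595,315),0),atz(S,*s(345,570),0)])
print(rows([202,-618,320],tool(0,0),5,1))
E
```

```text
[[ 0.    1.    0.  ]
 [ 0.71  0.   -0.71]
 [-0.71  0.   -0.71]]
vice jaw [ 474.4 -137.5  110. ]
vice [ 472.6 -105.8    0. ]
vice handle [ 325.6 -129.7   60. ]
can base [ 466.8 -302.     0. ]
post [ 348.8 -393.8    0. ]
benchR [ 330.3 -434.2    0. ]
post x at z [ 551.5 -895.1  400. ]
mixcup [808.5  81.7   0. ]
jar [810.3   3.2   0. ]
jar3 [746.7 -90.9   0. ]
block [ 535.  -121.1   22. ]
glue [802.4 125.9   0. ]
tank [744.3 305.8  30. ]
cab corner [816.4 -92.    0. ]
cab R [ 793.7 -366.3    0. ]
bench front [[ 322.6 -368.6    0. ]
 [ 333.2  474.3    0. ]]
[[[0.0, 0.0001, -0.0197], [-0.02, -0.01, -14.38], 1], [[-0.0, 0.0001, -0.0197], [-0.02, -0.01, -14.38], 1], [[-0.0, 0.0001, -0.0197], [-0.02, -0.01, -14.38], 1], [[-0.0001, 0.0001, -0.0197], [-0.02, -0.01, -14.38], 1], [[-0.0001, 0.0001, -0.0197], [-0.02, -0.01, -14.38], 1]]
```

```bash
python3 - <<'E'
from h import *
recrop("scene","s3.png",(340,0,500,260),3)
recrop("side","d3.png",(90,120,220,270),4.5)
recrop("wrist","w3.png",(100,0,512,140),1.9)
E
python3 - <<'E'
from h import *
S=load("scene");W=load("wrist");
def pl(im,a,b):
    o,d=ray(im,*a);_,e=ray(im,*b);n=np.cross(d,e);n/=np.linalg.norm(n);return n,n@o
n1,c1=pl(S,(340+335/3,0),(340+160/3,770/3));n2,c2=pl(W,(100+195/1.9,0),(100+252/1.9,125/1.9))
for z in [-600,-300,0,200,400,600]:
    A=np.array([n1,n2,[0,0,1]]);print(z,np.linalg.solve(A,[c1,c2,z]).round(0))
S_=S
for z in (0,100,300):print(atz(S,340+225/3,380/3,z).round(0))
E
```

```text
-600 [ 329. -510. -600.]
-300 [ 339. -512. -300.]
0 [ 348. -515.    0.]
200 [ 354. -516.  200.]
400 [ 360. -517.  400.]
600 [ 366. -519.  600.]
[ 528. -936.    0.]
[ 469. -767.  100.]
[ 352. -429.  300.]
```

```bash
python3 -m creep '[[[0,0,-0.02],[0,0,-8.4],1],[[0,0,-0.02],[0,0,-8.4],1],[[0,0,-0.02],[0,0,-8.4],1],[[0,0,-0.02],[0,0,-8.4],1],[[0,0,-0.01],[0,0,-8.4],1]]'
python3 -m creep '[[[0.01,-0.005,0],[0,0,-8.4],1],[[0.01,-0.002,0],[0,0,-8.4],1],[[0.01,0,0],[0,0,-8.4],1],[[0.01,0,0],[0,0,-8.4],1]]'
python3 -c "
from h import *
p,r=pose();print(p,r.as_matrix().round(3),get_obs()['joints'],get_obs()['time']);print(rows([200,-420,310],tool(0),4,1))"
```

```text
time: 0.65
position: [201.1, -615.4, 309.4]
orientation: [-2.694, -1.593, -0.003]
wrist_force: [-0.6, -0.5, -0.5]
width: 86.8
time: 1.05
position: [205.2, -574.6, 310.2]
orientation: [-2.104, -2.32, -0.007]
wrist_force: [0.2, -0.1, -0.0]
width: 87.1
[ 205.16268697 -574.62735942  310.2020458 ] [[-0.097  0.995 -0.004]
 [ 0.995  0.097  0.01 ]
 [ 0.01  -0.003 -1.   ]] [ 1.38365663  0.228994   -0.24307912  1.3983735   0.05431447  1.53128261
  1.2414822 ] 1.05
[[[0.0386, 0.0025, 0.0004], [-0.05, -0.14, 1.4], 1], [[0.0386, 0.0015, 0.0003], [-0.05, -0.14, 1.4], 1], [[0.0387, 0.0006, 0.0002], [-0.05, -0.14, 1.4], 1], [[0.0387, -0.0003, 0.0001], [-0.05, -0.14, 1.4], 1]]
```

```bash
python3 -m creep '[[[0.039,0.002,0],[0,0,1.4],1],[[0.039,0,0],[0,0,1.4],1],[[0.039,0,0],[0,0,1.4],1],[[0.039,0,0],[0,0,1.4],1]]'
python3 -m creep '[[[0.04,0.02,0],[0,0,0],1],[[0.04,0.02,0],[0,0,0],1],[[0.03,0.03,0],[0,0,0],1],[[0.03,0.03,0],[0,0,0],1],[[0.03,0.03,0],[0,0,0],1]]'
python3 -c "
from h import *
p,r=pose();print(p,r.as_matrix().round(3),get_obs()['joints'],get_obs()['time']);print(rows([420,-60,320],tool(0),5,1))"
```

```text
time: 1.45
position: [196.1, -415.7, 308.0]
orientation: [-2.215, -2.208, -0.01]
wrist_force: [0.8, 0.3, 0.5]
width: 87.1
time: 1.95
position: [325.9, -239.3, 309.1]
orientation: [-2.228, -2.197, -0.004]
wrist_force: [0.7, -0.6, 0.2]
width: 87.3
[ 325.86746967 -239.30665567  309.09409349] [[ 0.014  1.    -0.007]
 [ 1.    -0.014  0.011]
 [ 0.011 -0.007 -1.   ]] [ 1.22205667 -0.24029726 -0.53020153  1.83290111 -0.12447209  1.5299456
  0.69705599] 1.95
[[[0.0361, 0.0183, -0.0019], [-0.08, -0.12, -0.16], 1], [[0.0361, 0.0184, -0.002], [-0.08, -0.12, -0.16], 1], [[0.036, 0.0185, -0.002], [-0.08, -0.12, -0.16], 1], [[0.036, 0.0186, -0.0021], [-0.08, -0.12, -0.16], 1], [[0.0359, 0.0187, -0.0021], [-0.08, -0.12, -0.16], 1]]
```

```bash
python3 -m creep '[[[0.045,0.03,0],[0,0,0],1],[[0.045,0.03,0],[0,0,0],1],[[0.045,0.03,0],[0,0,0],1],[[0.045,0.03,0],[0,0,0],1],[[0.04,0.03,0],[0,0,0],1]]'
python3 -c "
from h import *
p,r=pose();print(p,get_obs()['joints']);
for x in rows([600,-40,250],tool(48),6,1): print(x)"
```

```text
time: 2.45
position: [468.5, -33.8, 309.9]
orientation: [-2.235, -2.197, -0.0]
wrist_force: [0.7, -1.0, -1.3]
width: 86.9
[468.51635133 -33.7538166  309.93561333] [ 1.06289033 -0.10127675 -0.95609155  1.70207894 -0.08822732  1.50442298
  0.09840259]
[[-0.0007, 0.022, 0.0099], [-0.12, -8.06, -0.13], 1]
[[0.0006, 0.022, 0.0099], [-0.12, -8.06, -0.13], 1]
[[0.002, 0.0219, 0.0098], [-0.12, -8.06, -0.13], 1]
[[0.0033, 0.0219, 0.0095], [-0.12, -8.06, -0.13], 1]
[[0.0045, 0.0219, 0.009], [-0.12, -8.06, -0.13], 1]
[[0.0057, 0.0219, 0.0083], [-0.12, -8.06, -0.13], 1]
```

```bash
python3 -m creep '[[[0,0.022,0.01],[0,-8,0],1],[[0,0.022,0.01],[0,-8,0],1],[[0.002,0.022,0.01],[0,-8,0],1],[[0.003,0.022,0.01],[0,-8,0],1],[[0.005,0.022,0.009],[0,-8,0],1]]'
python3 -c "
from h import *
p,r=pose();print(p,r.as_matrix().round(3),get_obs()['joints']);
im=snap('wrist','w4.png',scale=1.5)
for x in rows([600,-40,250],tool(48),1,1): print(x)"
```

```text
time: 2.95
position: [578.7, -39.2, 265.1]
orientation: [1.851, 1.805, -0.651]
wrist_force: [-0.0, -2.2, 0.8]
width: 86.9
[578.68513362 -39.17590078 265.05816844] [[ 0.022  1.    -0.01 ]
 [ 0.776 -0.024 -0.63 ]
 [-0.63   0.006 -0.776]] [ 0.43897973  0.45465192 -1.04369121  1.57357598  0.93040905  1.77921117
 -0.68136404]
[[-0.0041, 0.0201, 0.0095], [-0.52, -9.0, 0.01], 1]
```

```bash
python3 -m creep '[[[-0.004,0.02,0.01],[0,-8.5,0],1],[[0,0,0],[0,0,0],1]]'
python3 -c "
from h import *
p,r=pose();print(p,r.as_matrix().round(3),get_obs()['joints']);
im=snap('wrist','w5.png',(230,80,360,340),2.3); recrop('wrist','w5b.png',(235,150,345,240),7)"
```

```text
time: 3.2
position: [600.7, -35.9, 239.5]
orientation: [1.729, 1.748, -0.781]
wrist_force: [-1.2, -0.6, -1.9]
width: 87.1
[600.74909538 -35.85490405 239.48979867] [[-0.017  1.    -0.014]
 [ 0.677  0.001 -0.736]
 [-0.736 -0.022 -0.677]] [ 0.29013047  0.57079025 -0.96163306  1.55000466  1.07361812  1.86173477
 -0.7302777 ]
```

Run:
```python
from h import *
W=load("wrist"); f=lambda x,y:(235+x/7,150+y/7); g=lambda x,y:(230+x/2.3,80+y/2.3)
for n,p,z in [("tip mid",(212,435),179),("tip bottom edge",(212,385),170),("tip top edge",(212,485),188),("top back",(214,582),188),("tip L",(177,435),179),("tip R",(247,435),179),("tray front L",(0,500),170),("tray fr R",(455,510),170)]:
    print(n,atz(W,*f(*p),z).round(1))
for n,p in [("fl",(185,5)),("bl",(165,182)),("br",(8,180))]: print("plate",n,atz(W,*g(*p),5).round(1))
print("tab1 mid",atz(W,*g(80,560),279).round(1))
for n,p in [("lbarL",(5,330)),("lbarR",(415,325))]: print(n,atz(W,*f(*p),127).round(1))
S=load("scene")
print(np.array(W["world_from_camera"]).round(2))
```

```text
tip mid [ 614.3 -149.9  179. ]
tip bottom edge [ 614.4 -153.9  170. ]
tip top edge [ 614.1 -144.8  188. ]
top back [ 616.3 -188.8  188. ]
tip L [ 609.5 -150.2  179. ]
tip R [ 619.  -149.6  179. ]
tray front L [ 582.5 -205.5  170. ]
tray fr R [ 655.8 -205.5  170. ]
plate fl [ 669.2 -161.     5. ]
plate bl [ 685.8 -347.2    5. ]
plate br [ 566.9 -349.     5. ]
tab1 mid [ 612.5 -111.2  279. ]
lbarL [ 580.3 -236.4  127. ]
lbarR [ 653.9 -230.1  127. ]
[[ 1.0000e+00  2.0000e-02 -1.0000e-02  6.0181e+02]
 [ 0.0000e+00 -4.2000e-01 -9.1000e-01  1.4097e+02]
 [-2.0000e-02  9.1000e-01 -4.2000e-01  2.8847e+02]
 [ 0.0000e+00  0.0000e+00  0.0000e+00  1.0000e+00]]
```

```bash
cat >> h.py <<'E'
def tcp(g,tr,back=0): 
    return np.array(g)+tr.apply([0,0,19-back])
def show(): 
    o=get_obs(); p,r=pose(); g=p-r.apply([0,0,19]); z=r.as_matrix()[:,2]
    print("t",round(o["time"],2),"tcp",p.round(1),"grasp",g.round(1),"tilt",np.degrees(np.arctan2(-z[1],-z[2])).round(1),"ty",r.as_matrix()[:,1].round(3),"F",np.round(o["wrist_force"],1),"w",round(o["width"],1),"j",np.round(o["joints"],2))
E
python3 -c "
from h import *
t=tool(47,2.5);show()
a=tcp([614.4,-163.5,179],t,60);print(a)
for x in rows(a,t,3,.5): print(x)"
```

```text
t 3.25 tcp [600.7 -37.8 244. ] grasp [600.9 -23.8 256.9] tilt 47.4 ty [ 1.    -0.003 -0.016] F [-0.5 -0.4  1. ] w 87.0 j [ 0.3   0.56 -0.96  1.55  1.07  1.86 -0.73]
[ 613.09205078 -133.54303779  206.96193276]
[[-0.0126, 0.0044, 0.0318], [-0.86, 0.12, -0.39], 0.5]
[[-0.0127, 0.0039, 0.0318], [-0.86, 0.12, -0.39], 0.5]
[[-0.0128, 0.0033, 0.0319], [-0.86, 0.12, -0.39], 0.5]
```

```bash
python3 -m creep '[[[-0.0126,0.004,0.032],[-0.9,0,-0.4],0.5],[[-0.0126,0.004,0.032],[-0.9,0,-0.4],0.5],[[-0.0126,0.003,0.032],[-0.9,0,-0.4],0.5],[[0,0,0],[0,0,0],0.5]]'
python3 -c "
from h import *
t=tool(47,2.5);show()
a=tcp([614.4,-163.5,179],t)
for x in rows(a,t,3,.5): print(x)"
```

```text
time: 3.65
position: [613.1, -138.6, 212.9]
orientation: [1.692, 1.758, -0.728]
wrist_force: [-0.6, -0.9, 0.2]
width: 62.7
t 3.65 tcp [ 613.1 -138.6  212.9] grasp [ 612.3 -124.6  225.8] tilt 47.2 ty [0.999 0.043 0.012] F [-0.6 -0.9  0.2] w 62.7 j [ 0.48  0.51 -0.95  1.67  1.14  1.66 -0.65]
[[0.0027, -0.0001, 0.0201], [0.14, 0.09, -0.17], 0.5]
[[0.0026, -0.0, 0.0201], [0.14, 0.09, -0.17], 0.5]
[[0.0026, 0.0, 0.0201], [0.14, 0.09, -0.17], 0.5]
```

```bash
python3 -m creep '[[[0.003,0,0.02],[0,0,0],0.5],[[0.003,0,0.02],[0,0,0],0.5],[[0.003,0,0.01],[0,0,0],0.5],[[0,0,0],[0,0,0],0.5]]'
python3 -c "
from h import *
t=tool(47,2.5);show()
a=tcp([614.4,-163.5,179],t)
for x in rows(a,t,1,.5): print(x)
snap('wrist','w6.png',scale=1.5);snap('scene','s6.png',(270,60,370,240),4);recrop
"
```

```text
time: 4.05
position: [614.5, -175.2, 175.7]
orientation: [1.7, 1.745, -0.724]
wrist_force: [-0.8, 0.3, -0.1]
width: 44.2
t 4.05 tcp [ 614.5 -175.2  175.7] grasp [ 613.7 -161.2  188.6] tilt 47.3 ty [0.999 0.035 0.021] F [-0.8  0.3 -0.1] w 44.2 j [ 0.52  0.54 -0.92  1.72  1.18  1.59 -0.68]
[[0.0056, 0.0003, 0.0082], [0.47, 0.38, -1.22], 0.5]
```

```bash
python3 -c "
from h import *
W=load('wrist');print(atz(W,375/1.5,345/1.5,179), atz(W,377/1.5,400/1.5,188))
p,r=pose(); print(proj(W,p-r.apply([0,0,19])),proj(W,p))
"
```

```text
[ 613.47145062 -143.86402308  179.        ] [ 615.46320861 -184.35609124  188.        ]
(np.float64(251.3815523676093), np.float64(260.18875122781594)) (np.float64(251.36664474606087), np.float64(242.4328988045378))
```

```bash
python3 -m creep '[[[0.0065,0,0.008],[0,0,-1],0.5],[[0,0,0],[0,0,0],0.5]]'
python3 -c "
from h import *
show()"
```

```text
time: 4.35
position: [616.4, -173.1, 166.3]
orientation: [1.682, 1.766, -0.726]
wrist_force: [0.4, -0.8, -0.3]
width: 43.4
t 4.35 tcp [ 616.4 -173.1  166.3] grasp [ 615.6 -159.1  179.2] tilt 47.2 ty [0.999 0.053 0.01 ] F [ 0.4 -0.8 -0.3] w 43.4 j [ 0.52  0.55 -0.92  1.72  1.19  1.58 -0.67]
```

```bash
python3 -m creep '[[[-0.001,-0.0015,0.002],[0,0,0],0.3],[[0,0,0],[0,0,0],0.1],[[0,0,0],[0,0,0],0],[[0,0,0],[0,0,0],0],[[0,0,0],[0,0,0],0]]'
python3 -c "
from h import *
show()
snap('wrist','w7.png',scale=1.5)"
```

```text
time: 4.85
position: [615.8, -173.3, 165.9]
orientation: [1.68, 1.768, -0.723]
wrist_force: [-0.1, 0.3, 0.5]
width: 11.6
t 4.85 tcp [ 615.8 -173.3  165.9] grasp [ 614.9 -159.3  178.8] tilt 47.2 ty [0.998 0.056 0.011] F [-0.1  0.3  0.5] w 11.6 j [ 0.52  0.55 -0.92  1.73  1.19  1.58 -0.67]
```

```bash
python3 -m creep '[[[0,0,0],[0,0,0],0],[[-0.0055,0,-0.005],[0,0,0],0],[[-0.0055,0,-0.005],[0,0,0],0],[[0,0,0],[0,0,0],0]]'
python3 -c "
from h import *
show()"
```

```text
time: 5.3
position: [615.4, -173.0, 181.1]
orientation: [1.681, 1.77, -0.723]
wrist_force: [0.2, -0.1, -1.5]
width: 9.6
t 5.3 tcp [ 615.4 -173.   181.1] grasp [ 614.5 -159.1  194.1] tilt 47.1 ty [0.998 0.056 0.01 ] F [ 0.2 -0.1 -1.5] w 9.6 j [ 0.53  0.53 -0.93  1.72  1.17  1.59 -0.65]
```

```bash
python3 -m creep '[[[-0.0058,0,-0.0052],[0,0,0],0],[[0,0,0],[0,0,0],0]]'
python3 -c "
from h import *
show()
snap('side','d8.png',(150,180,230,270),7);snap('wrist','w8.png',scale=1.3)"
```

```text
time: 5.5
position: [615.4, -173.0, 189.8]
orientation: [1.681, 1.77, -0.722]
wrist_force: [0.8, 0.1, -2.3]
width: 9.8
t 5.5 tcp [ 615.4 -173.   189.8] grasp [ 614.5 -159.1  202.7] tilt 47.1 ty [0.998 0.056 0.01 ] F [ 0.8  0.1 -2.3] w 9.8 j [ 0.53  0.52 -0.94  1.71  1.17  1.59 -0.63]
```

```bash
python3 -m creep '[[[0.0068,0,-0.0073],[0,0,0],0],[[0.0068,0,-0.0073],[0,0,0],0],[[0.0068,0,-0.0073],[0,0,0],0],[[0.0068,0,-0.0073],[0,0,0],0]]'
python3 -c "
from h import *
show()
snap('side','d9.png',(150,180,230,270),7)"
```

```text
time: 6.0
position: [611.7, -131.3, 187.5]
orientation: [1.683, 1.771, -0.726]
wrist_force: [0.2, -0.5, -1.3]
width: 9.7
t 6.0 tcp [ 611.7 -131.3  187.5] grasp [ 610.8 -117.4  200.4] tilt 47.0 ty [0.999 0.054 0.007] F [ 0.2 -0.5 -1.3] w 9.7 j [ 0.47  0.54 -0.95  1.7   1.15  1.64 -0.68]
```

```bash
python3 -c "
from h import *
t=tool(47,1)
a=tcp([680,200,180],t)
for x in rows(a,t,12,0): print(x)"
```

```text
[[0.0189, 0.0072, -0.0177], [0.16, -0.0, 0.11], 0]
[[0.0189, 0.0071, -0.0177], [0.16, -0.0, 0.11], 0]
[[0.0189, 0.007, -0.0178], [0.16, -0.0, 0.11], 0]
[[0.0189, 0.0069, -0.0178], [0.16, -0.0, 0.11], 0]
[[0.019, 0.0068, -0.0178], [0.16, -0.0, 0.11], 0]
[[0.019, 0.0067, -0.0178], [0.16, -0.0, 0.11], 0]
[[0.019, 0.0067, -0.0179], [0.16, -0.0, 0.11], 0]
[[0.019, 0.0066, -0.0179], [0.16, -0.0, 0.11], 0]
[[0.019, 0.0065, -0.0179], [0.16, -0.0, 0.11], 0]
[[0.019, 0.0064, -0.0179], [0.16, -0.0, 0.11], 0]
[[0.019, 0.0063, -0.0179], [0.16, -0.0, 0.11], 0]
[[0.019, 0.0062, -0.0179], [0.16, -0.0, 0.11], 0]
```

```bash
python3 -m creep '[[[0.014,0.002,-0.014],[0.2,0,0.1],0],[[0.019,0.005,-0.018],[0.2,0,0.1],0],[[0.019,0.007,-0.018],[0.2,0,0.1],0],[[0.019,0.007,-0.018],[0.2,0,0.1],0],[[0.019,0.007,-0.018],[0.2,0,0.1],0]]'
python3 -m creep '[[[0.019,0.007,-0.018],[0.2,0,0.1],0],[[0.019,0.007,-0.018],[0.2,0,0.1],0],[[0.019,0.007,-0.018],[0.2,0,0.1],0],[[0.019,0.007,-0.018],[0.2,0,0.1],0],[[0.019,0.007,-0.018],[0.2,0,0.1],0]]'
python3 -m creep '[[[0.019,0.007,-0.018],[0.2,0,0.1],0],[[0.01,0.005,-0.01],[0,0,0],0],[[0,0,0],[0,0,0],0]]'
python3 -c "
from h import *
show();snap('wrist','w10.png',scale=1.5);snap('scene','s10.png',(190,80,350,240),4.5)"
```

```text
time: 6.55
position: [634.0, -1.4, 180.3]
orientation: [1.701, 1.758, -0.742]
wrist_force: [0.6, 0.3, -2.5]
width: 9.8
time: 7.05
position: [666.6, 138.1, 170.0]
orientation: [1.717, 1.75, -0.755]
wrist_force: [1.1, -0.3, -1.3]
width: 9.5
time: 7.35
position: [677.1, 187.3, 164.4]
orientation: [1.715, 1.757, -0.756]
wrist_force: [0.4, 0.8, -1.7]
width: 9.6
t 7.35 tcp [677.1 187.3 164.4] grasp [676.9 201.2 177.4] tilt 47.1 ty [ 1.     0.021 -0.009] F [ 0.4  0.8 -1.7] w 9.6 j [-0.2   0.93 -0.82  1.1   1.16  2.01 -0.85]
```

```bash
python3 -c "
from h import *
W=load('wrist')
P=[atz(W,u/1.5,v/1.5,8) for u,v in [(193,139),(504,146),(461,265),(243,264)]]
for p in P: print(p.round(1))
print(np.mean(P,0))
for n,u,v,z in [('cup top',630,270,68),('cup topL',513,270,68),('tube',575,130,0)]: print(n,atz(W,u/1.5,v/1.5,z).round(0))
t=tool(45,0)
print(rows(tcp([689,111,100],t),t,5,0))
"
```

```text
[564.3 128.1   8. ]
[757.6 127.9   8. ]
[760.1 -34.8   8. ]
[557.  -40.8   8. ]
[659.74837149  45.09507511   8.        ]
cup top [849.  78.  68.]
cup topL [771.  75.  68.]
tube [801. 135.  -0.]
[[[-0.0004, 0.0022, 0.0235], [0.08, 0.43, 0.22], 0], [[-0.0006, 0.0022, 0.0235], [0.08, 0.43, 0.22], 0], [[-0.0007, 0.0023, 0.0235], [0.08, 0.43, 0.22], 0], [[-0.0009, 0.0023, 0.0235], [0.08, 0.43, 0.22], 0], [[-0.0011, 0.0023, 0.0235], [0.08, 0.43, 0.22], 0]]
```

```bash
python3 -m creep '[[[-0.0005,0.0022,0.022],[0,0.3,0.2],0],[[-0.0005,0.0022,0.022],[0,0.3,0.2],0],[[-0.0005,0.0022,0.022],[0,0.3,0.2],0],[[-0.0005,0.0022,0.022],[0,0.3,0.2],0],[[0,0.002,0.015],[0,0,0],0]]'
python3 -c "
from h import *
show()
t=tool(46,0)
print(rows(tcp([690,111,72],t),t,3,0))
"
```

```text
time: 7.95
position: [689.1, 102.3, 97.3]
orientation: [1.744, 1.748, -0.733]
wrist_force: [0.4, -0.7, -2.0]
width: 9.9
t 7.95 tcp [689.1 102.3  97.3] grasp [689.  116.  110.5] tilt 46.0 ty [1.    0.005 0.007] F [ 0.4 -0.7 -2. ] w 9.9 j [-0.05  0.92 -0.82  1.27  1.17  1.86 -0.89]
[[[0.0081, 0.0002, 0.0101], [0.16, -0.01, -0.03], 0], [[0.0081, 0.0002, 0.0101], [0.16, -0.01, -0.03], 0], [[0.0081, 0.0003, 0.0101], [0.16, -0.01, -0.03], 0]]
```

```bash
python3 -m creep '[[[0.008,0.0002,0.01],[0,0,0],0],[[0.008,0.0002,0.01],[0,0,0],0],[[0.006,0.0002,0.007],[0,0,0],0],[[0,0,0],[0,0,0],0]]'
python3 -c "
from h import *
show();snap('wrist','w11.png',scale=1.5);snap('scene','s11.png',(180,180,290,270),6)"
```

```text
time: 8.35
position: [689.9, 94.0, 59.5]
orientation: [1.747, 1.744, -0.737]
wrist_force: [0.3, -0.5, -1.8]
width: 9.4
t 8.35 tcp [689.9  94.   59.5] grasp [689.8 107.7  72.6] tilt 46.1 ty [1.    0.001 0.006] F [ 0.3 -0.5 -1.8] w 9.4 j [-0.04  0.96 -0.8   1.29  1.18  1.82 -0.93]
```

```bash
python3 -m creep '[[[0.004,0,0.0038],[0,0,0],0],[[0.003,0,0.0028],[0,0,0],0],[[0,0,0],[0,0,0],0]]'
python3 -c "
from h import *
show()"
```

```text
time: 8.75
position: [690.8, 97.3, 52.1]
orientation: [1.746, 1.745, -0.73]
wrist_force: [-0.3, 0.5, -2.2]
width: 9.3
t 8.75 tcp [690.8  97.3  52.1] grasp [690.6 111.   65.3] tilt 46.0 ty [1.    0.004 0.01 ] F [-0.3  0.5 -2.2] w 9.3 j [-0.05  0.97 -0.8   1.29  1.19  1.81 -0.93]
```

```bash
python3 -m creep '[[[0.002,0,0.002],[0,0,0],0],[[0,0,0],[0,0,0],0]]'
python3 -c "
from h import *
show()"
```

```text
time: 8.95
position: [691.2, 97.6, 50.8]
orientation: [1.745, 1.743, -0.729]
wrist_force: [-0.5, -0.6, -0.9]
width: 10.1
t 8.95 tcp [691.2  97.6  50.8] grasp [691.  111.3  64. ] tilt 46.0 ty [1.    0.004 0.012] F [-0.5 -0.6 -0.9] w 10.1 j [-0.05  0.97 -0.8   1.29  1.19  1.81 -0.94]
```

```bash
python3 -m creep '[[[0.0015,0,0.0015],[0,0,0],0],[[0,0,0],[0,0,0],0]]'
python3 -c "
from h import *
show()"
```

```text
time: 9.15
position: [691.6, 97.9, 50.8]
orientation: [1.745, 1.741, -0.728]
wrist_force: [-0.5, -0.1, 0.3]
width: 9.8
t 9.15 tcp [691.6  97.9  50.8] grasp [691.3 111.5  64. ] tilt 46.1 ty [1.    0.004 0.014] F [-0.5 -0.1  0.3] w 9.8 j [-0.05  0.97 -0.8   1.28  1.19  1.81 -0.94]
```

Standing (force ~0). Release and retreat along the tool axis.

```bash
python3 -m creep '[[[0,0,0],[0,0,0],0.1],[[0,0,0],[0,0,0],0.2],[[0,0,0],[0,0,0],0.25],[[0,0,0],[0,0,0],0.3],[[0,0,-0.01],[0,0,0],0.3]]'
python3 -m creep '[[[0,0,-0.03],[0,0,0],0.3],[[0,0,-0.03],[0,0,0],0.3],[[0,0,-0.03],[0,0,0],0.4],[[0,0,-0.03],[0,0,0],0.5],[[0,0,0],[0,0,0],0.5]]'
python3 -c "
from h import *
show();snap('wrist','w12.png',scale=1.5);snap('side','d12.png',(130,170,310,300),4.4)"
```

```text
time: 9.65
position: [691.5, 103.0, 56.5]
orientation: [1.746, 1.739, -0.731]
wrist_force: [0.3, -0.1, -0.1]
width: 24.9
time: 10.15
position: [689.6, 194.5, 144.0]
orientation: [1.747, 1.741, -0.731]
wrist_force: [-0.4, 0.8, 0.9]
width: 40.6
t 10.15 tcp [689.6 194.5 144. ] grasp [689.4 208.2 157.2] tilt 46.1 ty [1.    0.001 0.012] F [-0.4  0.8  0.9] w 40.6 j [-0.22  0.96 -0.81  1.07  1.16  1.99 -0.87]
```

```bash
python3 -c "
from h import *
show()
t=tool(45,2.7)
a=tcp([614.5,-162,279],t,60)
p,r=pose()
m=np.array([670,150,290]);n=tool(45.5,1)
print(rows(m,n,4,.5)); print(rows(a,t,9,.5,m,n))
"
```

```text
t 10.25 tcp [689.9 190.4 141.4] grasp [689.8 204.1 154.6] tilt 46.3 ty [ 1.    -0.001  0.01 ] F [ 0.  -0.6 -0.2] w 42.4 j [-0.21  0.96 -0.8   1.07  1.16  1.98 -0.87]
[[[-0.0339, -0.0046, -0.0184], [-0.1, 0.2, -0.29], 0.5], [[-0.0338, -0.0047, -0.0185], [-0.1, 0.2, -0.29], 0.5], [[-0.0337, -0.0049, -0.0186], [-0.1, 0.2, -0.29], 0.5], [[-0.0336, -0.005, -0.0188], [-0.1, 0.2, -0.29], 0.5]]
[[[-0.0234, -0.0069, 0.0209], [-0.13, 0.06, -0.13], 0.5], [[-0.0234, -0.007, 0.0209], [-0.13, 0.06, -0.13], 0.5], [[-0.0234, -0.0071, 0.0209], [-0.13, 0.06, -0.13], 0.5], [[-0.0234, -0.0072, 0.0208], [-0.13, 0.06, -0.13], 0.5], [[-0.0234, -0.0073, 0.0208], [-0.13, 0.06, -0.13], 0.5], [[-0.0234, -0.0074, 0.0208], [-0.13, 0.06, -0.13], 0.5], [[-0.0234, -0.0075, 0.0207], [-0.13, 0.06, -0.13], 0.5], [[-0.0234, -0.0076, 0.0207], [-0.13, 0.06, -0.13], 0.5], [[-0.0234, -0.0077, 0.0206], [-0.13, 0.06, -0.13], 0.5]]
```

```bash
python3 -m creep '[[[-0.034,-0.005,-0.018],[0,0.2,-0.3],0.5],[[-0.034,-0.005,-0.018],[0,0.2,-0.3],0.5],[[-0.034,-0.005,-0.018],[0,0.2,-0.3],0.5],[[-0.034,-0.005,-0.018],[0,0.2,-0.3],0.5]]'
python3 -m creep '[[[-0.022,-0.007,0.021],[0,0,-0.1],0.5],[[-0.022,-0.007,0.021],[0,0,-0.1],0.5],[[-0.022,-0.007,0.021],[0,0,-0.1],0.5],[[-0.022,-0.007,0.021],[0,0,-0.1],0.5],[[-0.022,-0.007,0.021],[0,0,-0.1],0.5]]'
python3 -c "
from h import *
show()
t=tool(45,2.7)
a=tcp([614.5,-162,279],t,60)
print(rows(a,t,4,.5))
"
```

```text
time: 10.65
position: [668.5, 140.6, 279.1]
orientation: [1.733, 1.774, -0.765]
wrist_force: [0.3, -0.5, -0.1]
width: 43.4
time: 11.15
position: [633.7, -22.6, 287.9]
orientation: [1.732, 1.774, -0.772]
wrist_force: [1.4, -0.4, 1.1]
width: 43.6
t 11.15 tcp [633.7 -22.6 287.9] grasp [634.   -8.9 301.1] tilt 46.3 ty [ 0.999  0.011 -0.031] F [ 1.4 -0.4  1.1] w 43.6 j [ 0.11  0.51 -0.73  1.4   0.99  1.85 -0.58]
[[[-0.0226, -0.0056, 0.0166], [-0.68, 0.3, -0.05], 0.5], [[-0.0226, -0.0058, 0.0164], [-0.68, 0.3, -0.05], 0.5], [[-0.0227, -0.006, 0.0162], [-0.68, 0.3, -0.05], 0.5], [[-0.0228, -0.0062, 0.016], [-0.68, 0.3, -0.05], 0.5]]
```

```bash
python3 -m creep '[[[-0.0226,-0.006,0.0165],[-0.7,0.3,0],0.5],[[-0.0226,-0.006,0.0165],[-0.7,0.3,0],0.5],[[-0.0226,-0.006,0.0165],[-0.7,0.3,0],0.5],[[-0.02,-0.006,0.015],[-0.7,0.3,0],0.5],[[0,0,0],[0,0,0],0.5]]'
python3 -c "
from h import *
show()
snap('wrist','w13.png',scale=1.5)
t=tool(45,2.7)
a=tcp([614.5,-162,279],t)
print(rows(a,t,3,.5))
"
```

```text
time: 11.65
position: [604.4, -152.6, 301.7]
orientation: [1.73, 1.776, -0.733]
wrist_force: [-1.0, -0.8, 0.7]
width: 43.8
t 11.65 tcp [ 604.4 -152.6  301.7] grasp [ 604.2 -139.1  315.1] tilt 45.5 ty [ 1.     0.024 -0.007] F [-1.  -0.8  0.7] w 43.8 j [ 0.36  0.33 -0.72  1.58  0.95  1.64 -0.43]
[[[0.0025, 0.0033, 0.0142], [-0.4, 0.14, -0.19], 0.5], [[0.0025, 0.0032, 0.0142], [-0.4, 0.14, -0.19], 0.5], [[0.0025, 0.0031, 0.0142], [-0.4, 0.14, -0.19], 0.5]]
```

```bash
python3 -m creep '[[[0.0025,0.0032,0.014],[-0.4,0,-0.2],0.4],[[0.0025,0.0032,0.014],[-0.4,0,-0.2],0.4],[[0.0025,0.003,0.014],[-0.4,0,-0.2],0.4],[[0,0,0],[0,0,0],0.4]]'
python3 -c "
from h import *
show()
snap('wrist','w14.png',scale=1.5)
W=load('wrist');print(proj(W,[614.2,-150,279]))
t=tool(45,2.7)
a=tcp([614.5,-162,279],t)
print(rows(a,t,1,.5))
"
```

```text
time: 12.1
position: [615.1, -174.9, 258.8]
orientation: [1.705, 1.799, -0.716]
wrist_force: [-1.2, -0.9, -0.9]
width: 35.2
t 12.1 tcp [ 615.1 -174.9  258.8] grasp [ 614.5 -161.4  272.2] tilt 45.2 ty [ 0.999  0.052 -0.005] F [-1.2 -0.9 -0.9] w 35.2 j [ 0.39  0.36 -0.7   1.63  0.98  1.55 -0.45]
(np.float64(250.18616519359742), np.float64(266.941927161267))
[[[-0.0053, -0.0004, -0.0031], [0.05, 0.21, 0.41], 0.5]]
```

```bash
python3 -m creep '[[[-0.004,0,-0.003],[0,0,0.3],0.3],[[0,0,0],[0,0,0],0.2],[[0,0,0],[0,0,0],0],[[0,0,0],[0,0,0],0],[[0,0,0],[0,0,0],0]]'
python3 -c "
from h import *
show()"
```

```text
time: 12.65
position: [616.9, -171.0, 265.5]
orientation: [1.705, 1.798, -0.707]
wrist_force: [-0.5, -0.8, -1.5]
width: 9.9
t 12.65 tcp [ 616.9 -171.   265.5] grasp [ 616.1 -157.5  278.9] tilt 45.1 ty [0.999 0.053 0.001] F [-0.5 -0.8 -1.5] w 9.9 j [ 0.38  0.35 -0.71  1.62  0.98  1.56 -0.44]
```

```bash
python3 -m creep '[[[-0.006,0,-0.006],[0,0,0],0],[[-0.006,0,-0.006],[0,0,0],0],[[-0.004,0,-0.004],[0,0,0],0],[[0,0,0],[0,0,0],0]]'
python3 -c "
from h import *
show();snap('side','d15.png',(150,170,230,270),6);snap('wrist','w15.png',scale=1.5)"
```

```text
time: 13.05
position: [616.8, -170.2, 289.7]
orientation: [1.706, 1.8, -0.706]
wrist_force: [0.6, 0.2, -2.5]
width: 9.8
t 13.05 tcp [ 616.8 -170.2  289.7] grasp [ 616.1 -156.8  303.2] tilt 45.0 ty [0.999 0.054 0.001] F [ 0.6  0.2 -2.5] w 9.8 j [ 0.39  0.34 -0.71  1.59  0.97  1.58 -0.41]
```

Lifted 24 mm. Pull out along +y.

```bash
python3 -m creep '[[[0.007,0,-0.007],[0,0,0],0],[[0.007,0,-0.007],[0,0,0],0],[[0.007,0,-0.007],[0,0,0],0],[[0.007,0,-0.007],[0,0,0],0],[[0.01,0,-0.01],[0,0,0],0]]'
python3 -c "
from h import *
show()
m=np.array([606,-20,280]);n=tool(45,1.5)
e=tool(45,0); 
print(rows(m,n,4,0)); print(rows(tcp([604,180,170],e),e,8,0,m,n))"
```

```text
time: 13.65
position: [612.6, -113.8, 287.4]
orientation: [1.708, 1.8, -0.71]
wrist_force: [0.4, 0.2, -1.9]
width: 9.4
t 13.65 tcp [ 612.6 -113.8  287.4] grasp [ 611.9 -100.4  300.8] tilt 45.0 ty [ 0.999  0.052 -0.003] F [ 0.4  0.2 -1.9] w 9.4 j [ 0.31  0.36 -0.74  1.57  0.96  1.66 -0.48]
[[[0.0179, -0.0004, -0.0153], [0.23, -0.0, 0.28], 0], [[0.0179, -0.0006, -0.0153], [0.23, -0.0, 0.28], 0], [[0.0179, -0.0007, -0.0153], [0.23, -0.0, 0.28], 0], [[0.0179, -0.0009, -0.0153], [0.23, -0.0, 0.28], 0]]
[[[0.0274, 0.0004, -0.0056], [0.13, 0.0, 0.13], 0], [[0.0274, 0.0003, -0.0056], [0.13, 0.0, 0.13], 0], [[0.0274, 0.0002, -0.0056], [0.13, 0.0, 0.13], 0], [[0.0274, 0.0001, -0.0056], [0.13, 0.0, 0.13], 0], [[0.0274, 0.0001, -0.0056], [0.13, 0.0, 0.13], 0], [[0.0274, -0.0, -0.0056], [0.13, 0.0, 0.13], 0], [[0.0274, -0.0001, -0.0056], [0.13, 0.0, 0.13], 0], [[0.0274, -0.0002, -0.0056], [0.13, 0.0, 0.13], 0]]
```

```bash
python3 -m creep '[[[0.018,-0.0005,-0.0155],[0.2,0,0.3],0],[[0.018,-0.0005,-0.0155],[0.2,0,0.3],0],[[0.018,-0.0005,-0.0155],[0.2,0,0.3],0],[[0.018,-0.001,-0.0155],[0.2,0,0.3],0]]'
python3 -m creep '[[[0.027,0,-0.006],[0.1,0,0.1],0],[[0.027,0,-0.006],[0.1,0,0.1],0],[[0.027,0,-0.006],[0.1,0,0.1],0],[[0.027,0,-0.006],[0.1,0,0.1],0],[[0.027,0,-0.006],[0.1,0,0.1],0]]'
python3 -c "
from h import *
show();e=tool(45,0);print(rows(tcp([604,170,170],e),e,2,0))"
```

```text
time: 14.05
position: [605.5, -13.2, 280.5]
orientation: [1.734, 1.777, -0.714]
wrist_force: [0.8, -0.7, -2.1]
width: 9.7
time: 14.55
position: [603.5, 115.4, 206.1]
orientation: [1.744, 1.769, -0.709]
wrist_force: [1.1, 0.2, -2.2]
width: 9.8
t 14.55 tcp [603.5 115.4 206.1] grasp [603.1 128.8 219.5] tilt 44.9 ty [1.    0.019 0.011] F [ 1.1  0.2 -2.2] w 9.8 j [-0.08  0.63 -0.77  1.42  0.95  1.87 -0.87]
[[[0.032, 0.0004, 0.0031], [0.59, -0.07, 0.17], 0], [[0.032, 0.0003, 0.003], [0.59, -0.07, 0.17], 0]]
```

```bash
python3 -m creep '[[[0.028,0,0.003],[0.5,0,0.2],0],[[0.025,0,0.003],[0.5,0,0.2],0],[[0,0,0],[0,0,0],0]]'
python3 -c "
from h import *
show();snap('wrist','w16.png',scale=1.5)"
```

```text
time: 14.85
position: [601.1, 158.4, 159.6]
orientation: [1.753, 1.772, -0.721]
wrist_force: [0.4, 0.6, -1.4]
width: 9.7
t 14.85 tcp [601.1 158.4 159.6] grasp [600.9 171.8 173.1] tilt 44.7 ty [ 1.     0.011 -0.001] F [ 0.4  0.6 -1.4] w 9.7 j [-0.15  0.73 -0.75  1.38  0.96  1.87 -0.95]
```

```bash
python3 -c "
from h import *
W=load('wrist')
for n,u,v,z in [('matL front',308,125,8),('matL back',329,265,8),('matRfront',642,130,8),('foot FL',457,187,8),('foot FR',566,187,8),('tab tip',540,208,63)]: print(n,atz(W,u/1.5,v/1.5,z).round(1))
e=tool(45,0);print(rows(tcp([603,114,90],e),e,5,0))"
```

```text
matL front [562.7 127.3   8. ]
matL back [562.7 -35.8   8. ]
matRfront [756.6 125.9   8. ]
foot FL [657.4  72.5   8. ]
foot FR [731.2  73.5   8. ]
tab tip [689.  124.1  63. ]
[[[0.0039, 0.0001, 0.02], [0.09, -0.06, 0.07], 0], [[0.0039, 0.0002, 0.02], [0.09, -0.06, 0.07], 0], [[0.0039, 0.0002, 0.02], [0.09, -0.06, 0.07], 0], [[0.0039, 0.0002, 0.02], [0.09, -0.06, 0.07], 0], [[0.004, 0.0002, 0.02], [0.09, -0.06, 0.07], 0]]
```

```bash
python3 -m creep '[[[0.004,0.0015,0.02],[0,0,0],0],[[0.004,0.0015,0.02],[0,0,0],0],[[0.004,0.0015,0.02],[0,0,0],0],[[0.004,0.0015,0.015],[0,0,0],0],[[0,0,0],[0,0,0],0]]'
python3 -c "
from h import *
show();e=tool(45,0);print(rows(tcp([608,113,68],e),e,3,0))"
```

```text
time: 15.4
position: [611.0, 111.9, 99.9]
orientation: [1.756, 1.761, -0.713]
wrist_force: [0.1, 0.9, -1.3]
width: 9.7
t 15.4 tcp [611.  111.9  99.9] grasp [610.7 125.3 113.3] tilt 44.8 ty [1.    0.007 0.01 ] F [ 0.1  0.9 -1.3] w 9.7 j [-0.09  0.75 -0.73  1.47  0.99  1.76 -0.98]
[[[0.0077, -0.0012, 0.0136], [0.23, -0.06, -0.04], 0], [[0.0077, -0.0011, 0.0136], [0.23, -0.06, -0.04], 0], [[0.0078, -0.001, 0.0136], [0.23, -0.06, -0.04], 0]]
```

```bash
python3 -m creep '[[[0.0075,-0.001,0.0136],[0,0,0],0],[[0.0075,-0.001,0.0136],[0,0,0],0],[[0.006,-0.001,0.01],[0,0,0],0],[[0,0,0],[0,0,0],0]]'
python3 -c "
from h import *
show();e=tool(45,0);print(rows(tcp([608,113,64],e),e,1,0));snap('wrist','w17.png',scale=1.5)"
```

```text
time: 15.8
position: [609.0, 99.6, 56.9]
orientation: [1.758, 1.759, -0.71]
wrist_force: [0.2, 0.1, -1.9]
width: 9.2
t 15.8 tcp [609.   99.6  56.9] grasp [608.7 113.   70.4] tilt 44.8 ty [1.    0.006 0.013] F [ 0.2  0.1 -1.9] w 9.2 j [-0.08  0.79 -0.71  1.52  1.01  1.7  -1.02]
[[[0.0044, -0.0011, 0.0045], [0.76, -0.25, -0.27], 0]]
```

```bash
python3 -m creep '[[[0.003,0,0.003],[0,0,0],0],[[0.0015,0,0.0015],[0,0,0],0],[[0.001,0,0.001],[0,0,0],0],[[0,0,0],[0,0,0],0]]'
python3 -c "
from h import *
show()"
```

```text
time: 16.25
position: [610.1, 101.9, 50.5]
orientation: [1.757, 1.76, -0.705]
wrist_force: [0.6, 0.4, -0.9]
width: 9.4
t 16.25 tcp [610.1 101.9  50.5] grasp [609.8 115.3  64.1] tilt 44.7 ty [1.    0.008 0.016] F [ 0.6  0.4 -0.9] w 9.4 j [-0.08  0.8  -0.71  1.52  1.02  1.69 -1.03]
```

```bash
python3 -m creep '[[[0.0015,0,0.0015],[0,0,0],0],[[0,0,0],[0,0,0],0]]'
python3 -c "
from h import *
show()"
```

```text
time: 16.45
position: [610.7, 102.3, 50.3]
orientation: [1.756, 1.758, -0.704]
wrist_force: [-0.6, -0.6, -0.0]
width: 9.8
t 16.45 tcp [610.7 102.3  50.3] grasp [610.4 115.6  63.8] tilt 44.7 ty [1.    0.008 0.018] F [-0.6 -0.6 -0. ] w 9.8 j [-0.08  0.8  -0.71  1.51  1.02  1.69 -1.03]
```

```bash
python3 -m creep '[[[0,0,0],[0,0,0],0.1],[[0,0,0],[0,0,0],0.15],[[0,0,0],[0,0,0],0.2],[[0,0,0],[0,0,0],0.2],[[0,0,-0.015],[0,0,0],0.2]]'
python3 -m creep '[[[0,0,-0.03],[0,0,0],0.2],[[0,0,-0.04],[0,0,0],0.4],[[0,0,-0.04],[0,0,0],0.4],[[0,0,-0.03],[0,0,0],0.4],[[0,0,0],[0,0,0],0.4]]'
python3 -c "
from h import *
show();snap('wrist','w18.png',scale=1.5);snap('scene','s18.png',(150,180,330,370),4)"
```

```text
time: 16.95
position: [610.2, 110.4, 60.4]
orientation: [1.757, 1.754, -0.709]
wrist_force: [0.7, -0.1, -0.2]
width: 16.9
time: 17.45
position: [606.8, 216.7, 167.0]
orientation: [1.759, 1.758, -0.705]
wrist_force: [-0.3, 0.1, -0.7]
width: 33.6
t 17.45 tcp [606.8 216.7 167. ] grasp [606.5 230.1 180.5] tilt 44.7 ty [1.    0.006 0.017] F [-0.3  0.1 -0.7] w 33.6 j [-0.26  0.79 -0.75  1.26  0.97  1.94 -0.98]
```

```bash
python3 -c "
from h import *
e=tool(20,0);show();print(rows([470,470,210],e,8,.5))"
```

```text
t 17.55 tcp [607.  212.8 164.3] grasp [606.7 226.2 177.7] tilt 44.9 ty [1.    0.004 0.014] F [ 0.6 -0.6  0.1] w 34.2 j [-0.25  0.79 -0.74  1.26  0.97  1.93 -0.98]
[[[0.0186, -0.0169, -0.027], [0.1, 3.11, -0.03], 0.5], [[0.0201, -0.017, -0.0259], [0.1, 3.11, -0.03], 0.5], [[0.0214, -0.017, -0.0247], [0.1, 3.11, -0.03], 0.5], [[0.0228, -0.017, -0.0235], [0.1, 3.11, -0.03], 0.5], [[0.024, -0.017, -0.0222], [0.1, 3.11, -0.03], 0.5], [[0.0252, -0.0171, -0.0208], [0.1, 3.11, -0.03], 0.5], [[0.0263, -0.0171, -0.0194], [0.1, 3.11, -0.03], 0.5], [[0.0273, -0.0171, -0.0179], [0.1, 3.11, -0.03], 0.5]]
```

```bash
python3 -m creep '[[[0.017,-0.017,-0.028],[0,3.1,0],0.5],[[0.02,-0.017,-0.026],[0,3.1,0],0.5],[[0.021,-0.017,-0.025],[0,3.1,0],0.5],[[0.022,-0.017,-0.024],[0,3.1,0],0.5]]'
python3 -m creep '[[[0.024,-0.017,-0.022],[0,3.1,0],0.5],[[0.025,-0.017,-0.021],[0,3.1,0],0.5],[[0.026,-0.017,-0.02],[0,3.1,0],0.5],[[0.01,-0.017,-0.01],[0,3.1,0],0.5],[[0,0,0],[0,0,0],0.5]]'
python3 -c "
from h import *
show();snap('wrist','w19.png',scale=1.5)"
```

```text
time: 17.95
position: [540.2, 331.7, 183.3]
orientation: [1.906, 1.879, -0.555]
wrist_force: [0.9, -0.2, -0.2]
width: 43.1
time: 18.45
position: [470.5, 441.5, 200.8]
orientation: [2.041, 2.01, -0.366]
wrist_force: [-0.2, -0.2, 0.6]
width: 43.3
t 18.45 tcp [470.5 441.5 200.8] grasp [470.5 448.1 218.6] tilt 20.6 ty [ 1.    -0.015  0.004] F [-0.2 -0.2  0.6] w 43.3 j [-0.36  0.72 -0.95  1.22  0.69  1.81 -1.24]
```

```bash
python3 -c "
from h import *
W=load('wrist')
T={n:atz(W,u/1.5,v/1.5,z) for n,u,v,z in [('tip',336,168,82),('tabback',348,224,82),('frL',293,229,64),('frR',411,211,64),('bkR',425,298,64),('bdL',265,140,18),('bdR',428,133,18)]}
for k in T: print(k,T[k].round(1))
d=T['tabback']-T['tip'];print(np.degrees(np.arctan2(d[0],-d[1])),np.linalg.norm(d))
d=T['frR']-T['frL'];print(np.degrees(np.arctan2(d[1],d[0])),np.linalg.norm(d))
"
```

```text
tip [450.2 464.7  82. ]
tabback [454.9 429.6  82. ]
frL [418.8 415.4  64. ]
frR [492.7 427.2  64. ]
bkR [504.7 357.1  64. ]
bdL [399.2 455.2  18. ]
bdR [505.6 458.3  18. ]
7.643265657391888 35.43921524893409
9.049323506040066 74.86008320015627
```

```bash
python3 -c "
from h import *
e=tool(20,8.5);show();print(rows(tcp([451.5,452,73],e,50),e,4,.4))"
```

```text
t 18.5 tcp [472.  440.1 199.7] grasp [472.  446.8 217.5] tilt 20.7 ty [ 1.    -0.017  0.004] F [ 0.4 -0.4 -0.8] w 43.2 j [-0.36  0.72 -0.95  1.22  0.69  1.81 -1.24]
[[[0.0138, -0.0057, 0.0208], [-0.76, 0.19, -2.24], 0.4], [[0.0139, -0.0054, 0.0208], [-0.76, 0.19, -2.24], 0.4], [[0.0141, -0.0052, 0.0208], [-0.76, 0.19, -2.24], 0.4], [[0.0142, -0.0049, 0.0208], [-0.76, 0.19, -2.24], 0.4]]
```

```bash
python3 -m creep '[[[0.0138,-0.0057,0.021],[-0.8,0.2,-2.3],0.4],[[0.0138,-0.0054,0.021],[-0.8,0.2,-2.3],0.4],[[0.014,-0.005,0.021],[-0.8,0.2,-2.3],0.4],[[0.012,-0.005,0.018],[-0.8,0.2,-2.3],0.4],[[0,0,0],[0,0,0],0.4]]'
python3 -c "
from h import *
e=tool(20,8.5);show();print(rows(tcp([451.5,452,73],e),e,3,.4));snap('wrist','w20.png',scale=1.5)"
```

```text
time: 19.0
position: [460.4, 448.3, 95.3]
orientation: [1.86, 2.151, -0.344]
wrist_force: [0.1, 0.5, -0.9]
width: 35.2
t 19.0 tcp [460.4 448.3  95.3] grasp [459.4 455.1 113. ] tilt 20.8 ty [0.99  0.144 0.001] F [ 0.1  0.5 -0.9] w 35.2 j [-0.36  0.78 -0.94  1.37  0.77  1.64 -1.2 ]
[[[0.0043, -0.0028, 0.0127], [-0.0, 0.34, -0.07], 0.4], [[0.0042, -0.0028, 0.0127], [-0.0, 0.34, -0.07], 0.4], [[0.0042, -0.0027, 0.0127], [-0.0, 0.34, -0.07], 0.4]]
```

```bash
python3 -c "
from h import *
W=load('wrist')
print(atz(W,350/1.5,285/1.5,82),atz(W,357/1.5,372/1.5,82))"
python3 -m creep '[[[0.0043,-0.0028,0.0127],[0,0.3,0],0.4],[[0.0043,-0.0028,0.0127],[0,0.3,0],0.4],[[0.0043,-0.0028,0.011],[0,0.3,0],0.4],[[0,0,0],[0,0,0],0.4]]'
python3 -c "
from h import *
e=tool(20,8.5);show();print(rows(tcp([451.5,452,73],e),e,1,.4));snap('wrist','w21.png',scale=1.5)"
```

```text
[447.74932933 473.63981349  82.        ] [455.9747327  427.08227401  82.        ]
time: 19.45
position: [457.8, 443.6, 56.4]
orientation: [1.881, 2.148, -0.326]
wrist_force: [-0.4, -0.1, -0.1]
width: 34.7
t 19.45 tcp [457.8 443.6  56.4] grasp [456.8 450.   74.3] tilt 19.9 ty [0.991 0.133 0.007] F [-0.4 -0.1 -0.1] w 34.7 j [-0.35  0.8  -0.93  1.43  0.78  1.57 -1.23]
[[[0.003, -0.005, 0.0003], [0.08, 0.11, -0.92], 0.4]]
```

```bash
python3 -m creep '[[[0.004,-0.005,0],[0,0,-0.9],0.4],[[0,0,0],[0,0,0],0.4]]'
python3 -c "
from h import *
e=tool(20,8.5);show();snap('wrist','w22.png',(150,200,350,340),3.5)"
```

```text
time: 19.7
position: [452.6, 447.8, 56.8]
orientation: [1.865, 2.165, -0.326]
wrist_force: [-0.0, 0.9, 0.4]
width: 34.6
t 19.7 tcp [452.6 447.8  56.8] grasp [451.6 454.3  74.7] tilt 19.8 ty [0.989 0.149 0.003] F [-0.   0.9  0.4] w 34.6 j [-0.35  0.8  -0.94  1.43  0.78  1.57 -1.23]
```

```bash
python3 -m creep '[[[0,-0.0022,0.001],[0,0,0],0.3],[[0,0,0],[0,0,0],0.2],[[0,0,0],[0,0,0],0],[[0,0,0],[0,0,0],0],[[0,0,0],[0,0,0],0]]'
python3 -c "
from h import *
show();snap('wrist','w23.png',(150,150,350,340),3)"
```

```text
time: 20.25
position: [451.3, 447.9, 57.4]
orientation: [1.865, 2.163, -0.322]
wrist_force: [0.4, 0.7, 0.2]
width: 9.7
t 20.25 tcp [451.3 447.9  57.4] grasp [450.3 454.3  75.2] tilt 19.7 ty [0.989 0.148 0.006] F [0.4 0.7 0.2] w 9.7 j [-0.35  0.8  -0.94  1.43  0.78  1.57 -1.23]
```

```bash
python3 -m creep '[[[-0.005,0,-0.014],[0,0,0],0],[[-0.008,0,-0.023],[0,0,0],0],[[-0.01,0,-0.028],[0,0,0],0],[[-0.01,0,-0.028],[0,0,0],0],[[-0.01,0,-0.028],[0,0,0],0]]'
python3 -c "
from h import *
show();e=tool(20,2.7)
print(rows(tcp([612,-80,312],e),e,18,0))"
```

```text
time: 20.8
position: [449.2, 446.4, 187.2]
orientation: [1.863, 2.166, -0.334]
wrist_force: [1.0, 0.7, -0.9]
width: 9.7
t 20.8 tcp [449.2 446.4 187.2] grasp [448.3 452.9 205. ] tilt 20.0 ty [ 0.989  0.149 -0.002] F [ 1.   0.7 -0.9] w 9.7 j [-0.34  0.69 -0.99  1.31  0.71  1.76 -1.15]
[[[-0.0308, 0.0045, 0.005], [0.1, 0.01, 0.31], 0], [[-0.0308, 0.0047, 0.005], [0.1, 0.01, 0.31], 0], [[-0.0307, 0.0049, 0.005], [0.1, 0.01, 0.31], 0], [[-0.0307, 0.0051, 0.0049], [0.1, 0.01, 0.31], 0], [[-0.0307, 0.0052, 0.0049], [0.1, 0.01, 0.31], 0], [[-0.0307, 0.0054, 0.0049], [0.1, 0.01, 0.31], 0], [[-0.0306, 0.0056, 0.0049], [0.1, 0.01, 0.31], 0], [[-0.0306, 0.0058, 0.0049], [0.1, 0.01, 0.31], 0], [[-0.0306, 0.0059, 0.0049], [0.1, 0.01, 0.31], 0], [[-0.0305, 0.0061, 0.0048], [0.1, 0.01, 0.31], 0], [[-0.0305, 0.0063, 0.0048], [0.1, 0.01, 0.31], 0], [[-0.0305, 0.0065, 0.0048], [0.1, 0.01, 0.31], 0], [[-0.0304, 0.0066, 0.0048], [0.1, 0.01, 0.31], 0], [[-0.0304, 0.0068, 0.0048], [0.1, 0.01, 0.31], 0], [[-0.0304, 0.007, 0.0048], [0.1, 0.01, 0.31], 0], [[-0.0303, 0.0071, 0.0047], [0.1, 0.01, 0.31], 0], [[-0.0303, 0.0073, 0.0047], [0.1, 0.01, 0.31], 0], [[-0.0303, 0.0075, 0.0047], [0.1, 0.01, 0.31], 0]]
```

```bash
python3 -m creep '[[[-0.02,0.003,-0.005],[0,0,0.3],0],[[-0.031,0.005,0],[0,0,0.3],0],[[-0.031,0.005,0],[0.1,0,0.3],0],[[-0.031,0.005,0.003],[0.1,0,0.3],0],[[-0.031,0.005,0.005],[0.1,0,0.3],0]]'
python3 -m creep '[[[-0.031,0.005,0.005],[0.1,0,0.3],0],[[-0.031,0.005,0.005],[0.1,0,0.3],0],[[-0.031,0.005,0.005],[0.1,0,0.3],0],[[-0.031,0.006,0.005],[0.1,0,0.3],0],[[-0.031,0.006,0.005],[0.1,0,0.3],0]]'
python3 -c "
from h import *
show();e=tool(20,2.7)
print(rows(tcp([612,-80,318],e),e,8,0))"
```

```text
time: 21.3
position: [487.8, 319.4, 243.6]
orientation: [1.886, 2.156, -0.317]
wrist_force: [1.0, -0.5, -1.4]
width: 10.0
time: 21.8
position: [532.9, 164.6, 277.4]
orientation: [1.916, 2.132, -0.317]
wrist_force: [1.0, 0.1, -2.2]
width: 10.0
t 21.8 tcp [532.9 164.6 277.4] grasp [532.1 170.9 295.3] tilt 19.3 ty [0.994 0.108 0.009] F [ 1.   0.1 -2.2] w 10.0 j [ 0.31  0.34 -1.07  1.53  0.57  1.65 -0.67]
[[[-0.0314, 0.0065, 0.0081], [0.21, -0.07, 0.39], 0], [[-0.0313, 0.0067, 0.0081], [0.21, -0.07, 0.39], 0], [[-0.0313, 0.007, 0.0081], [0.21, -0.07, 0.39], 0], [[-0.0312, 0.0072, 0.0082], [0.21, -0.07, 0.39], 0], [[-0.0311, 0.0075, 0.0082], [0.21, -0.07, 0.39], 0], [[-0.0311, 0.0077, 0.0082], [0.21, -0.07, 0.39], 0], [[-0.031, 0.008, 0.0082], [0.21, -0.07, 0.39], 0], [[-0.0309, 0.0082, 0.0082], [0.21, -0.07, 0.39], 0]]
```

```bash
python3 -m creep '[[[-0.031,0.0065,0.008],[0.2,0,0.4],0],[[-0.031,0.0065,0.008],[0.2,0,0.4],0],[[-0.031,0.007,0.008],[0.2,0,0.4],0],[[-0.031,0.007,0.008],[0.2,0,0.4],0],[[-0.031,0.007,0.008],[0.2,0,0.4],0]]'
python3 -m creep '[[[-0.031,0.008,0.008],[0.2,0,0.4],0],[[-0.02,0.006,0.006],[0.2,0,0.4],0],[[0,0,0],[0,0,0],0]]'
python3 -c "
from h import *
show();e=tool(20,2.7)
print(rows(tcp([612,-90,310],e),e,2,0));snap('wrist','w24.png',scale=1.5);snap('scene','s24.png',(280,70,360,200),6);snap('side','d24.png',(140,170,240,280),6)"
```

```text
time: 22.3
position: [580.6, 5.0, 297.4]
orientation: [1.957, 2.099, -0.327]
wrist_force: [1.1, 0.6, -1.3]
width: 9.8
time: 22.6
position: [598.3, -54.2, 303.6]
orientation: [1.984, 2.076, -0.335]
wrist_force: [-0.1, 0.0, -1.5]
width: 9.7
t 22.6 tcp [598.3 -54.2 303.6] grasp [597.9 -47.8 321.5] tilt 19.5 ty [0.999 0.047 0.006] F [-0.1  0.  -1.5] w 9.7 j [ 0.63  0.31 -0.98  1.48  0.59  1.59 -0.32]
[[[-0.0183, 0.006, 0.0126], [0.16, -0.22, -0.07], 0], [[-0.0182, 0.006, 0.0127], [0.16, -0.22, -0.07], 0]]
```

```bash
python3 -c "
from h import *
S=load('scene');D=load('side')
s=lambda x,y:(280+x/6,70+y/6); d=lambda x,y:(140+x/6,170+y/6)
a=atz(S,*s(128,258),327);b=atz(S,*s(247,297),327);print(a,b,(a+b)/2)
a=atz(D,*d(178,138),379);b=atz(D,*d(250,288),379);print(a,b,(a+b)/2, atz(D,*d(205,190),379))
# hook in side: crown estimate z
for u,v in [(370,85),(405,215)]: print(atz(D,*d(u,v),372).round(1))
print(proj(D,[597.9+3,-47.8-64,321.5-2+51]), 'hook px pred ->',[(proj(D,[600.9,-111.8,370.5])[0]-140)*6,(proj(D,[600.9,-111.8,370.5])[1]-170)*6])
"
```

```text
[ 654.67627911 -221.80505316  327.        ] [ 582.05560119 -229.43289124  327.        ] [ 618.36594015 -225.6189722   327.        ]
[ 586.92236861 -223.52441159  379.        ] [ 687.32936191 -220.07133366  379.        ] [ 637.12586526 -221.79787262  379.        ] [ 623.11796476 -221.33614901  379.        ]
[ 597.4 -118.9  372. ]
[ 679.7 -132.3  372. ]
(np.float64(204.1521907587139), np.float64(184.41065225839372)) hook px pred -> [np.float64(384.9131445522835), np.float64(86.46391355036235)]
```

```bash
python3 -c "
from h import *
show();e=tool(20,2.7)
print(rows(tcp([612.3,-105,308],e),e,3,0))"
```

```text
t 22.75 tcp [597.6 -48.5 303.3] grasp [597.2 -42.2 321.3] tilt 19.4 ty [0.998 0.055 0.006] F [ 0.5 -0.4 -2.1] w 9.9 j [ 0.63  0.31 -0.99  1.48  0.58  1.59 -0.32]
[[[-0.0186, 0.0038, 0.0112], [0.16, -0.19, 0.1], 0], [[-0.0185, 0.0039, 0.0113], [0.16, -0.19, 0.1], 0], [[-0.0185, 0.0039, 0.0113], [0.16, -0.19, 0.1], 0]]
```

```bash
python3 -m creep '[[[-0.0185,0.004,0.0112],[0,0,0],0],[[-0.0185,0.004,0.0112],[0,0,0],0],[[-0.0175,0.004,0.0105],[0,0,0],0],[[0,0,0],[0,0,0],0]]'
python3 -c "
from h import *
show();e=tool(20,2.7)
print(rows(tcp([615,-163,308],e),e,6,0));snap('side','d25.png',(150,170,230,260),7);snap('scene','s25.png',(280,70,360,200),6)"
```

```text
time: 23.15
position: [614.0, -108.8, 289.5]
orientation: [1.966, 2.094, -0.33]
wrist_force: [0.3, -1.3, -2.0]
width: 9.5
t 23.15 tcp [ 614.  -108.8  289.5] grasp [ 613.5 -102.5  307.4] tilt 19.3 ty [0.998 0.064 0.005] F [ 0.3 -1.3 -2. ] w 9.5 j [ 0.69  0.34 -0.96  1.48  0.61  1.54 -0.23]
[[[-0.0096, -0.0004, 0.0032], [0.1, -0.1, 0.13], 0], [[-0.0096, -0.0004, 0.0033], [0.1, -0.1, 0.13], 0], [[-0.0096, -0.0004, 0.0033], [0.1, -0.1, 0.13], 0], [[-0.0096, -0.0003, 0.0033], [0.1, -0.1, 0.13], 0], [[-0.0096, -0.0003, 0.0033], [0.1, -0.1, 0.13], 0], [[-0.0095, -0.0003, 0.0033], [0.1, -0.1, 0.13], 0]]
```

```bash
python3 -c "
from h import *
S=load('scene');D=load('side')
for z in (356,361): 
  u,v=proj(S,[617.3,-166.4,z]); print((u-280)*6,(v-70)*6)
  u,v=proj(D,[617.3,-166.4,z]); print('side',(u-150)*7,(v-170)*7)
for x in (606,628):
  u,v=proj(S,[x,-166.4,361]); print((u-280)*6,(v-70)*6)
"; python3 -c "
import sys;sys.path.insert(0,'.')
import os;os.chdir('.')
from h import *
recrop('scene','s25b.png',(290,90,335,130),16);recrop('side','d25b.png',(170,180,215,220),14)"
```

```text
125.8296104352421 272.2372084989648
side 287.15324664928744 189.05115010641006
126.40759873917114 263.6968167252387
side 285.398392196843 183.76951118485258
144.14512612324825 270.8566396509385
109.74218451715626 256.9697565082564
```

```bash
python3 -m creep '[[[-0.0096,-0.0004,0.0033],[0,0,0.1],0],[[-0.0096,-0.0004,0.0033],[0,0,0.1],0],[[-0.0096,-0.0004,0.0033],[0,0,0.1],0],[[-0.0096,0,0.0033],[0,0,0.1],0],[[0,0,0],[0,0,0],0]]'
python3 -c "
from h import *
show();e=tool(20,2.7)
print(rows(tcp([615,-163,308],e),e,2,0));snap('side','d26.png',(150,170,230,260),7)"
```

```text
time: 23.75
position: [615.6, -147.0, 290.9]
orientation: [1.967, 2.093, -0.324]
wrist_force: [-0.2, -0.6, -2.3]
width: 9.7
t 23.75 tcp [ 615.6 -147.   290.9] grasp [ 615.1 -140.7  308.9] tilt 19.2 ty [0.998 0.063 0.009] F [-0.2 -0.6 -2.3] w 9.7 j [ 0.75  0.33 -0.95  1.47  0.61  1.51 -0.16]
[[[-0.0105, -0.0009, 0.0041], [0.41, -0.38, 0.35], 0], [[-0.0105, -0.0008, 0.0041], [0.41, -0.38, 0.35], 0]]
```

```bash
python3 -m creep '[[[-0.008,-0.0004,0.003],[0.2,0,0.2],0],[[-0.008,-0.0004,0.003],[0.2,0,0.2],0],[[-0.006,0,0.003],[0.2,0,0.2],0],[[0,0,0],[0,0,0],0]]'
python3 -c "
from h import *
show();e=tool(20,2.7)
print(rows(tcp([615,-163,308],e),e,2,0));snap('side','d27.png',(160,170,210,230),12);snap('scene','s27.png',(280,70,360,200),6)"
```

```text
time: 24.2
position: [616.4, -170.8, 289.5]
orientation: [1.983, 2.086, -0.333]
wrist_force: [-0.1, -0.7, -2.6]
width: 9.9
t 24.2 tcp [ 616.4 -170.8  289.5] grasp [ 616.1 -164.6  307.5] tilt 19.2 ty [0.999 0.051 0.002] F [-0.1 -0.7 -2.6] w 9.9 j [ 0.77  0.35 -0.93  1.46  0.61  1.51 -0.14]
[[[0.0005, -0.0005, -0.0005], [0.11, -0.41, 0.09], 0], [[0.0005, -0.0005, -0.0005], [0.11, -0.41, 0.09], 0]]
```

```bash
python3 -m creep '[[[0.0025,0,0.0066],[0,0,0],0],[[0.0025,0,0.0066],[0,0,0],0],[[0.0017,0,0.0047],[0,0,0],0],[[0,0,0],[0,0,0],0]]'
python3 -c "
from h import *
show()"
```

```text
time: 24.7
position: [616.5, -166.8, 268.4]
orientation: [1.979, 2.092, -0.33]
wrist_force: [-0.4, 0.4, -2.0]
width: 9.9
t 24.7 tcp [ 616.5 -166.8  268.4] grasp [ 616.1 -160.6  286.4] tilt 19.1 ty [0.998 0.056 0.002] F [-0.4  0.4 -2. ] w 9.9 j [ 0.77  0.36 -0.93  1.49  0.62  1.48 -0.16]
```

```bash
python3 -m creep '[[[0,0,0.004],[0,0,0],0],[[0,0,0.002],[0,0,0],0],[[0,0,0],[0,0,0],0]]'
python3 -c "
from h import *
show()"
```

```text
time: 25.0
position: [617.6, -168.2, 264.4]
orientation: [1.976, 2.09, -0.329]
wrist_force: [-1.2, 1.9, 0.6]
width: 10.0
t 25.0 tcp [ 617.6 -168.2  264.4] grasp [ 617.2 -162.   282.4] tilt 19.2 ty [0.998 0.057 0.005] F [-1.2  1.9  0.6] w 10.0 j [ 0.77  0.36 -0.93  1.5   0.62  1.47 -0.16]
```

```bash
python3 -m creep '[[[0,0,0],[0,0,0],0.05],[[0,0,0],[0,0,0],0.12],[[0,0,0],[0,0,0],0.2],[[0,0,0],[0,0,0],0.2],[[0,0,-0.008],[0,0,0],0.2]]'
python3 -c "
from h import *
show();snap('side','d28.png',(150,170,230,260),7);snap('wrist','w28.png',scale=1.5)"
```

```text
time: 25.5
position: [616.9, -166.9, 271.6]
orientation: [1.978, 2.089, -0.331]
wrist_force: [1.0, 0.1, 0.1]
width: 17.0
t 25.5 tcp [ 616.9 -166.9  271.6] grasp [ 616.5 -160.7  289.5] tilt 19.2 ty [0.998 0.055 0.004] F [1.  0.1 0.1] w 17.0 j [ 0.76  0.35 -0.93  1.49  0.62  1.48 -0.16]
```

```bash
python3 -m creep '[[[0.005,0,-0.02],[0,0,0],0.2],[[0.01,0,-0.02],[0,0,0],0.3],[[0.03,0,-0.02],[0,0,0],0.4],[[0.04,0,-0.01],[0,0,0],0.4],[[0.04,0,0],[0,0,0],0.4]]'
python3 -m creep '[[[0.03,-0.01,0],[0,-6,0],0.4],[[0.02,-0.01,0],[0,-6,0],0.4],[[0,0,0],[0,0,0],0.4]]'
python3 -c "
from h import *
show();snap('wrist','w29.png',scale=1.5);snap('scene','s29.png',(280,70,360,200),6)"
```

```text
time: 26.1
position: [611.5, -29.5, 302.5]
orientation: [1.989, 2.069, -0.326]
wrist_force: [0.6, 0.8, -0.3]
width: 33.6
time: 26.4
position: [589.1, 24.3, 283.1]
orientation: [1.856, 1.942, -0.508]
wrist_force: [0.5, 2.0, -1.2]
width: 34.7
t 26.4 tcp [589.1  24.3 283.1] grasp [588.3  34.2 299.2] tilt 31.5 ty [0.999 0.05  0.016] F [ 0.5  2.  -1.2] w 34.7 j [ 0.34  0.38 -0.96  1.51  0.78  1.71 -0.59]
```

```bash
python3 -c "
from h import *
e=tool(45,3);show();print(rows([470,320,220],e,9,.4))"
```

```text
t 26.5 tcp [591.3  18.6 285.4] grasp [590.6  28.6 301.6] tilt 31.5 ty [0.999 0.041 0.02 ] F [ 0.1  0.  -0.4] w 34.7 j [ 0.35  0.38 -0.95  1.51  0.78  1.71 -0.59]
[[[0.0326, -0.0122, -0.0118], [0.06, -1.49, -0.14], 0.4], [[0.0324, -0.0122, -0.0127], [0.06, -1.49, -0.14], 0.4], [[0.032, -0.0121, -0.0135], [0.06, -1.49, -0.14], 0.4], [[0.0317, -0.0121, -0.0143], [0.06, -1.49, -0.14], 0.4], [[0.0314, -0.012, -0.0151], [0.06, -1.49, -0.14], 0.4], [[0.031, -0.0119, -0.0159], [0.06, -1.49, -0.14], 0.4], [[0.0306, -0.0119, -0.0167], [0.06, -1.49, -0.14], 0.4], [[0.0302, -0.0118, -0.0175], [0.06, -1.49, -0.14], 0.4], [[0.0297, -0.0118, -0.0182], [0.06, -1.49, -0.14], 0.4]]
```

```bash
python3 -m creep '[[[0.032,-0.012,-0.013],[0,-1.5,-0.1],0.4],[[0.032,-0.012,-0.013],[0,-1.5,-0.1],0.4],[[0.032,-0.012,-0.013],[0,-1.5,-0.1],0.4],[[0.032,-0.012,-0.014],[0,-1.5,-0.1],0.4],[[0.031,-0.012,-0.015],[0,-1.5,-0.1],0.4]]'
python3 -m creep '[[[0.031,-0.012,-0.016],[0,-1.5,-0.1],0.4],[[0.031,-0.012,-0.017],[0,-1.5,-0.1],0.4],[[0.03,-0.012,-0.018],[0,-1.5,-0.1],0.4],[[0.02,-0.012,-0.01],[0,-1.5,-0.1],0.4],[[0,0,0],[0,0,0],0.4]]'
python3 -c "
from h import *
show();snap('wrist','w30.png',scale=1.5)"
```

```text
time: 27.0
position: [534.9, 171.2, 254.1]
orientation: [1.815, 1.812, -0.62]
wrist_force: [0.5, 0.6, -1.0]
width: 34.7
time: 27.5
position: [491.6, 295.2, 222.4]
orientation: [1.762, 1.739, -0.711]
wrist_force: [-0.8, 1.3, 0.5]
width: 34.9
t 27.5 tcp [491.6 295.2 222.4] grasp [491.3 308.7 235.8] tilt 45.3 ty [ 1.    -0.004  0.023] F [-0.8  1.3  0.5] w 34.9 j [-0.42  0.69 -0.74  1.3   0.8   2.04 -1.13]
```

```bash
python3 -c "
from h import *
recrop('wrist','w30b.png',(150,40,280,180),5.5)"
python3 -c "
from h import *
W=load('wrist');f=lambda x,y:(150+x/5.5,40+y/5.5)
T={n:atz(W,*f(u,v),z) for n,u,v,z in [('tip',206,147,82),('tabback',282,342,82),('ftL',112,132,20),('ftR',507,68,20),('frL',75,325,66),('frR',518,270,66)]}
for k in T: print(k,T[k].round(1))
d=T['tabback']-T['tip'];print(np.degrees(np.arctan2(d[0],-d[1])),np.linalg.norm(d))
for a,b in [('ftL','ftR'),('frL','frR')]:
  d=T[b]-T[a];print(np.degrees(np.arctan2(d[1],d[0])),np.linalg.norm(d),(T[a]+T[b])/2)
"
```

```text
tip [446.9 292.2  82. ]
tabback [452.  252.7  82. ]
ftL [416.5 239.8  20. ]
ftR [488.5 252.2  20. ]
frL [414.5 240.1  66. ]
frR [489.8 251.   66. ]
7.380460406869239 39.820863783418496
9.810014179184465 73.03045219401122 [452.51989974 245.9929109   20.        ]
8.202279026197756 76.037836729003 [452.13810982 245.55231942  66.        ]
```

```bash
python3 -c "
from h import *
e=tool(45.5,8.3);show();print(rows(tcp([447.5,279.5,73],e,50),e,4,.4))"
```

```text
t 27.55 tcp [493.4 293.1 223.5] grasp [493.1 306.6 236.8] tilt 45.3 ty [ 1.    -0.007  0.026] F [ 0.2 -0.4 -1.2] w 35.1 j [-0.42  0.68 -0.74  1.3   0.8   2.04 -1.13]
[[[0.024, -0.0131, 0.021], [-1.29, -0.02, -1.79], 0.4], [[0.0245, -0.0128, 0.0207], [-1.29, -0.02, -1.79], 0.4], [[0.0249, -0.0125, 0.0204], [-1.29, -0.02, -1.79], 0.4], [[0.0253, -0.0122, 0.0201], [-1.29, -0.02, -1.79], 0.4]]
```

```bash
python3 -m creep '[[[0.024,-0.013,0.021],[-1.3,0,-1.8],0.4]]'; python3 -c "
from h import *
show()"; python3 -m creep '[[[0.0245,-0.013,0.021],[-1.3,0,-1.8],0.4],[[0.025,-0.0125,0.02],[-1.3,0,-1.8],0.4],[[0.02,-0.0115,0.018],[-1.3,0,-1.8],0.4],[[0,0,0],[0,0,0],0.4]]'
python3 -c "
from h import *
e=tool(45.5,8.3);show();print(rows(tcp([447.5,279.5,73],e),e,3,.4));snap('wrist','w31.png',scale=1.5)"
```

```text
time: 27.65
position: [486.0, 293.8, 194.9]
orientation: [1.738, 1.758, -0.692]
wrist_force: [0.9, 0.5, -0.5]
width: 34.9
t 27.65 tcp [486.  293.8 194.9] grasp [485.3 307.2 208.3] tilt 45.1 ty [0.999 0.023 0.029] F [ 0.9  0.5 -0.5] w 34.9 j [-0.42  0.69 -0.75  1.36  0.8   1.99 -1.15]
time: 28.05
position: [457.4, 290.0, 101.1]
orientation: [1.636, 1.841, -0.665]
wrist_force: [0.6, -0.6, -0.5]
width: 34.4
t 28.05 tcp [457.4 290.  101.1] grasp [455.6 303.3 114.5] tilt 44.8 ty [0.992 0.123 0.013] F [ 0.6 -0.6 -0.5] w 34.4 j [-0.42  0.73 -0.76  1.53  0.83  1.83 -1.21]
[[[0.0044, -0.0038, 0.0151], [-0.12, -0.14, -0.47], 0.4], [[0.0045, -0.0038, 0.0151], [-0.12, -0.14, -0.47], 0.4], [[0.0045, -0.0038, 0.015], [-0.12, -0.14, -0.47], 0.4]]
```

```bash
python3 -c "
from h import *
W=load('wrist')
print(atz(W,344/1.5,312/1.5,82),atz(W,350/1.5,346/1.5,82),atz(W,344/1.5,278/1.5,64))
a=atz(W,286/1.5,240/1.5,20);b=atz(W,422/1.5,236/1.5,20);print(a,b,np.degrees(np.arctan2(*(b-a)[[1,0]])))"
python3 -m creep '[[[0.0045,-0.0038,0.015],[0,0,-0.5],0.4],[[0.0045,-0.0038,0.015],[0,-0.1,-0.5],0.4],[[0.0045,-0.0038,0.013],[0,-0.1,-0.5],0.4],[[0,0,0],[0,0,0],0.4]]'
python3 -c "
from h import *
e=tool(45.5,8.3);show();print(rows(tcp([447.5,279.5,73],e),e,1,.4));snap('wrist','w32.png',(130,180,380,340),3)"
```

```text
[445.60720616 291.69779801  82.        ] [450.88110539 253.36619538  82.        ] [445.69280812 285.58661106  64.        ]
[417.1444555  241.80723798  20.        ] [487.99563694 253.18317561  20.        ] 9.121615638637945
time: 28.5
position: [457.4, 263.6, 64.9]
orientation: [1.631, 1.847, -0.67]
wrist_force: [-0.1, -1.4, 0.3]
width: 34.8
t 28.5 tcp [457.4 263.6  64.9] grasp [455.6 276.9  78.3] tilt 44.8 ty [0.992 0.127 0.007] F [-0.1 -1.4  0.3] w 34.8 j [-0.39  0.74 -0.75  1.6   0.85  1.76 -1.23]
[[[0.0061, -0.0076, 0.0012], [-0.45, -0.41, -0.99], 0.4]]
```

```bash
python3 -m creep '[[[0.005,-0.0045,0.001],[-0.3,-0.3,-0.8],0.4],[[0,-0.004,0],[-0.2,0,-0.3],0.4],[[0,0,0],[0,0,0],0.4]]'
python3 -c "
from h import *
e=tool(45.5,8.8);show();print(rows(tcp([447.5,279.5,73],e),e,1,.4));snap('wrist','w33.png',(130,180,380,340),3)"
```

```text
time: 28.85
position: [448.5, 267.4, 61.9]
orientation: [1.605, 1.864, -0.668]
wrist_force: [0.1, 0.8, -0.4]
width: 34.8
t 28.85 tcp [448.5 267.4  61.9] grasp [446.5 280.8  75.2] tilt 45.0 ty [0.989 0.149 0.001] F [ 0.1  0.8 -0.4] w 34.8 j [-0.4   0.74 -0.75  1.62  0.85  1.76 -1.23]
[[[0.0005, 0.0008, 0.0025], [-0.14, -0.21, -0.22], 0.4]]
```

Tab is centred (361 vs 362). Nudge 2 mm down and close.

```bash
python3 -m creep '[[[0.001,0,0.0022],[0,-0.2,0],0.3],[[0,0,0],[0,0,0],0.2],[[0,0,0],[0,0,0],0],[[0,0,0],[0,0,0],0],[[0,0,0],[0,0,0],0]]'
python3 -c "
from h import *
show();snap('wrist','w34.png',(130,180,380,340),3)"
```

```text
time: 29.4
position: [449.1, 267.4, 59.9]
orientation: [1.603, 1.861, -0.669]
wrist_force: [0.6, 0.3, -0.4]
width: 9.6
t 29.4 tcp [449.1 267.4  59.9] grasp [447.  280.8  73.2] tilt 45.1 ty [0.989 0.149 0.002] F [ 0.6  0.3 -0.4] w 9.6 j [-0.4   0.74 -0.75  1.62  0.86  1.76 -1.24]
```

```bash
python3 -m creep '[[[-0.007,0,-0.007],[0,0,0],0],[[-0.014,0,-0.014],[0,0,0],0],[[-0.018,0,-0.018],[0,0,0],0],[[-0.018,0,-0.015],[0,0,0],0]]'
python3 -c "
from h import *
show();e=tool(45.5,7);f=tool(45.5,2.7)
print(rows(tcp([500,130,205],e),e,6,0));print(rows(tcp([605,-40,215],f),f,8,0,tcp([500,130,205],e),e))"
```

```text
time: 29.85
position: [447.8, 265.2, 140.1]
orientation: [1.601, 1.865, -0.675]
wrist_force: [-0.3, -0.0, -1.7]
width: 9.6
t 29.85 tcp [447.8 265.2 140.1] grasp [445.8 278.6 153.5] tilt 45.2 ty [ 0.989  0.15  -0.004] F [-0.3 -0.  -1.7] w 9.6 j [-0.37  0.64 -0.79  1.58  0.81  1.85 -1.15]
[[[-0.0243, 0.0051, 0.0124], [0.17, -0.0, 0.22], 0], [[-0.0242, 0.0053, 0.0124], [0.17, -0.0, 0.22], 0], [[-0.0242, 0.0054, 0.0124], [0.17, -0.0, 0.22], 0], [[-0.0242, 0.0055, 0.0123], [0.17, -0.0, 0.22], 0], [[-0.0242, 0.0056, 0.0123], [0.17, -0.0, 0.22], 0], [[-0.0242, 0.0058, 0.0123], [0.17, -0.0, 0.22], 0]]
[[[-0.0168, 0.0103, 0.0153], [0.38, -0.0, 0.38], 0], [[-0.0167, 0.0105, 0.0152], [0.38, -0.0, 0.38], 0], [[-0.0167, 0.0107, 0.0152], [0.38, -0.0, 0.38], 0], [[-0.0166, 0.0109, 0.0151], [0.38, -0.0, 0.38], 0], [[-0.0165, 0.0112, 0.015], [0.38, -0.0, 0.38], 0], [[-0.0164, 0.0114, 0.0149], [0.38, -0.0, 0.38], 0], [[-0.0164, 0.0116, 0.0149], [0.38, -0.0, 0.38], 0], [[-0.0163, 0.0118, 0.0148], [0.38, -0.0, 0.38], 0]]
```

```bash
python3 -m creep '[[[-0.024,0.005,0.010],[0.2,0,0.2],0],[[-0.024,0.005,0.012],[0.2,0,0.2],0],[[-0.024,0.0055,0.012],[0.2,0,0.2],0],[[-0.024,0.0055,0.012],[0.2,0,0.2],0],[[-0.024,0.006,0.012],[0.2,0,0.2],0]]'
python3 -c "
from h import *
show();f=tool(46,2.7)
print(rows(tcp([605,-40,210],f),f,9,0))"
```

```text
time: 30.35
position: [492.2, 148.4, 195.8]
orientation: [1.625, 1.856, -0.667]
wrist_force: [-0.2, 0.0, -1.5]
width: 9.7
t 30.35 tcp [492.2 148.4 195.8] grasp [490.4 161.6 209.3] tilt 44.6 ty [0.991 0.134 0.004] F [-0.2  0.  -1.5] w 9.7 j [-0.14  0.45 -0.79  1.69  0.82  1.78 -0.94]
[[[-0.017, 0.0095, 0.0168], [0.41, -0.12, 0.37], 0], [[-0.0169, 0.0097, 0.0168], [0.41, -0.12, 0.37], 0], [[-0.0168, 0.01, 0.0168], [0.41, -0.12, 0.37], 0], [[-0.0167, 0.0102, 0.0167], [0.41, -0.12, 0.37], 0], [[-0.0166, 0.0104, 0.0167], [0.41, -0.12, 0.37], 0], [[-0.0165, 0.0106, 0.0167], [0.41, -0.12, 0.37], 0], [[-0.0164, 0.0109, 0.0166], [0.41, -0.12, 0.37], 0], [[-0.0163, 0.0111, 0.0166], [0.41, -0.12, 0.37], 0], [[-0.0162, 0.0113, 0.0165], [0.41, -0.12, 0.37], 0]]
```

```bash
python3 -m creep '[[[-0.017,0.0095,0.016],[0.4,-0.1,0.4],0],[[-0.017,0.0097,0.016],[0.4,-0.1,0.4],0],[[-0.017,0.01,0.016],[0.4,-0.1,0.4],0],[[-0.017,0.01,0.016],[0.4,-0.1,0.4],0],[[-0.017,0.0105,0.016],[0.4,-0.1,0.4],0]]'
python3 -m creep '[[[-0.017,0.0105,0.016],[0.4,-0.1,0.4],0],[[-0.017,0.011,0.016],[0.4,-0.1,0.4],0],[[-0.013,0.011,0.014],[0.4,0,0.4],0],[[-0.005,0.006,0.005],[0,0,0],0],[[0,0,0],[0,0,0],0]]'
python3 -c "
from h import *
show();f=tool(46,2.7)
print(rows(tcp([611,-85,205],f),f,3,0));snap('wrist','w35.png',scale=1.5);snap('scene','s35.png',(270,70,370,200),6);snap('side','d35.png',(150,170,240,270),7)"
```

```text
time: 30.85
position: [555.7, 35.2, 210.5]
orientation: [1.675, 1.81, -0.684]
wrist_force: [-0.1, -0.4, -2.0]
width: 9.6
time: 31.35
position: [600.5, -40.6, 219.0]
orientation: [1.711, 1.777, -0.697]
wrist_force: [0.6, 1.1, -2.0]
width: 9.7
t 31.35 tcp [600.5 -40.6 219. ] grasp [599.7 -27.1 232.4] tilt 45.4 ty [0.999 0.045 0.019] F [ 0.6  1.1 -2. ] w 9.7 j [ 0.12  0.42 -0.66  1.64  0.94  1.64 -0.68]
[[[-0.0072, 0.0027, 0.0203], [0.22, -0.19, -0.28], 0], [[-0.0071, 0.0027, 0.0203], [0.22, -0.19, -0.28], 0], [[-0.0071, 0.0027, 0.0203], [0.22, -0.19, -0.28], 0]]
```

```bash
python3 -c "
from h import *
S=load('scene');D=load('side')
s=lambda x,y:(270+x/6,70+y/6); d=lambda x,y:(150+x/7,170+y/7)
print('near end of lower bar',atz(S,*s(287,457),227), 'at(200,418)',atz(S,*s(200,418),227))
print('sled front',atz(S,*s(260,477),226),'sled rear',atz(S,*s(313,437),226))
print('gray tab mid',tri([(S,*s(184,390)),(D,*d(313,264))]))
print('gray tip',tri([(S,*s(166,402)),(D,*d(350,246))]))
for n,p in [('tray c',(125,290)),('front near',(222,240)),('front far',(302,350)),('rear far',(175,418))]: print(n,atz(D,*d(*p),270).round(1))
print('yel tray', [atz(D,*d(*p),223).round(1) for p in [(553,262),(432,310),(372,205)]])
g=np.array([599.7,-27.1,232.4])
"
```

```text
near end of lower bar [ 582.83848621 -226.46028497  227.        ] at(200,418) [ 642.86086497 -227.25169158  227.        ]
sled front [ 583.47024048 -201.78240276  226.        ] sled rear [ 584.25310562 -253.91722642  226.        ]
gray tab mid (array([ 616.95165605, -167.72930257,  283.33666008]), [2.3944785259164645, 2.394478525916631])
gray tip (array([ 615.89534862, -148.59757029,  285.06436081]), [3.3754539466456603, 3.375453946645546])
tray c [ 583.9 -253.6  270. ]
front near [ 578.8 -201.1  270. ]
front far [ 653.1 -187.4  270. ]
rear far [ 659.7 -254.9  270. ]
yel tray [array([639.5, -51.5, 223. ]), array([ 637.2, -118.1,  223. ]), array([ 566.8, -122.6,  223. ])]
```

```bash
python3 -m creep '[[[-0.007,0.0025,0.018],[0.2,-0.2,-0.2],0],[[-0.007,0.0025,0.018],[0.2,-0.2,-0.2],0],[[-0.007,0.0025,0.017],[0.2,0,0],0],[[0,0,0],[0,0,0],0]]'
python3 -c "
from h import *
show();f=tool(45.5,2.7)
print(rows(tcp([616,-158,204.5],f),f,8,0))
snap('side','d36.png',(150,170,240,270),7);snap('scene','s36.png',(270,70,370,200),6)"
```

```text
time: 31.9
position: [610.2, -91.9, 193.4]
orientation: [1.699, 1.788, -0.717]
wrist_force: [-0.8, -1.0, -1.5]
width: 9.6
t 31.9 tcp [610.2 -91.9 193.4] grasp [609.4 -78.3 206.6] tilt 45.8 ty [0.999 0.051 0.001] F [-0.8 -1.  -1.5] w 9.6 j [ 0.18  0.44 -0.63  1.67  0.97  1.57 -0.64]
[[[-0.0068, 0.0003, 0.0073], [0.03, 0.04, 0.01], 0], [[-0.0068, 0.0003, 0.0073], [0.03, 0.04, 0.01], 0], [[-0.0068, 0.0003, 0.0073], [0.03, 0.04, 0.01], 0], [[-0.0068, 0.0003, 0.0073], [0.03, 0.04, 0.01], 0], [[-0.0068, 0.0003, 0.0073], [0.03, 0.04, 0.01], 0], [[-0.0068, 0.0003, 0.0073], [0.03, 0.04, 0.01], 0], [[-0.0068, 0.0003, 0.0073], [0.03, 0.04, 0.01], 0], [[-0.0068, 0.0003, 0.0073], [0.03, 0.04, 0.01], 0]]
```

```bash
python3 -c "
from h import *
S=load('scene')
for x in (623.8,601.8): 
  for z in (257.6,262.6):
    u,v=proj(S,[x,-146.8,z]); print(x,z,(u-270)*6,(v-70)*6)
"
```

```text
623.8 257.6 143.3172716335165 443.8211654171947
623.8 262.6 143.78437339580216 435.95237375974637
601.8 257.6 176.32537922935262 458.63564075362206
601.8 262.6 176.86644097872318 450.7389471579971
```

```bash
python3 -m creep '[[[-0.0068,0.0003,0.007],[0,0,0],0],[[-0.0068,0.0003,0.007],[0,0,0],0],[[-0.0068,0.0003,0.007],[0,0,0],0],[[-0.0068,0.0003,0.007],[0,0,0],0],[[0,0,0],[0,0,0],0]]'
python3 -c "
from h import *
show();f=tool(45.5,2.7)
print(rows(tcp([616,-158,205],f),f,4,0))
snap('side','d37.png',(150,170,240,270),7);snap('scene','s37.png',(270,70,370,200),6)"
```

```text
time: 32.5
position: [614.8, -129.1, 195.1]
orientation: [1.696, 1.792, -0.709]
wrist_force: [0.8, 0.5, -2.3]
width: 9.9
t 32.5 tcp [ 614.8 -129.1  195.1] grasp [ 614.  -115.6  208.3] tilt 45.6 ty [0.998 0.057 0.005] F [ 0.8  0.5 -2.3] w 9.9 j [ 0.24  0.41 -0.62  1.69  0.98  1.51 -0.59]
[[[-0.0068, -0.0001, 0.0082], [0.15, 0.03, 0.05], 0], [[-0.0068, -0.0001, 0.0082], [0.15, 0.03, 0.05], 0], [[-0.0068, -0.0001, 0.0082], [0.15, 0.03, 0.05], 0], [[-0.0068, -0.0001, 0.0082], [0.15, 0.03, 0.05], 0]]
```

```bash
python3 -m creep '[[[-0.0068,0,0.0074],[0,0,0],0],[[-0.0068,0,0.0078],[0,0,0],0],[[-0.0068,0,0.0078],[0,0,0],0],[[-0.0055,0,0.006],[0,0,0],0],[[0,0,0],[0,0,0],0]]'
python3 -c "
from h import *
show();f=tool(45.5,2.7)
print(rows(tcp([616,-158,205],f),f,1,0))
snap('side','d38.png',(150,170,240,270),7);snap('scene','s38.png',(270,70,370,200),6);snap('wrist','w38.png',scale=1.5)"
```

```text
time: 33.1
position: [617.5, -168.6, 192.6]
orientation: [1.694, 1.796, -0.707]
wrist_force: [-0.6, 1.0, -2.3]
width: 9.6
t 33.1 tcp [ 617.5 -168.6  192.6] grasp [ 616.7 -155.   205.9] tilt 45.5 ty [0.998 0.06  0.004] F [-0.6  1.  -2.3] w 9.6 j [ 0.29  0.4  -0.6   1.7   1.    1.46 -0.55]
[[[-0.0014, -0.0011, 0.0027], [0.71, 0.04, 0.36], 0]]
```

```bash
python3 -m creep '[[[0.004,0,0.0048],[0,0,0],0],[[0.004,0,0.0048],[0,0,0],0],[[0.004,0,0.0048],[0,0,0],0],[[0,0,0],[0,0,0],0]]'
python3 -c "
from h import *
show()"
```

```text
time: 33.65
position: [618.6, -165.9, 171.6]
orientation: [1.689, 1.802, -0.702]
wrist_force: [-0.6, -0.3, -2.1]
width: 10.0
t 33.65 tcp [ 618.6 -165.9  171.6] grasp [ 617.6 -152.4  185. ] tilt 45.3 ty [0.998 0.066 0.004] F [-0.6 -0.3 -2.1] w 10.0 j [ 0.28  0.42 -0.59  1.72  1.01  1.44 -0.58]
```

```bash
python3 -m creep '[[[-0.001,-0.001,0.004],[0.3,0,0],0],[[0,-0.0005,0.002],[0,0,0],0],[[0,0,0],[0,0,0],0]]'
python3 -c "
from h import *
show()"
```

```text
time: 33.95
position: [617.6, -171.5, 168.2]
orientation: [1.692, 1.801, -0.708]
wrist_force: [-0.4, -0.2, -0.1]
width: 9.5
t 33.95 tcp [ 617.6 -171.5  168.2] grasp [ 616.8 -157.9  181.5] tilt 45.4 ty [0.998 0.063 0.   ] F [-0.4 -0.2 -0.1] w 9.5 j [ 0.29  0.43 -0.59  1.72  1.02  1.43 -0.58]
```

```bash
python3 -m creep '[[[0.001,0,0.0012],[0,0,0],0],[[0,0,0],[0,0,0],0]]'
python3 -c "
from h import *
show();snap('side','d39.png',(150,170,240,270),7);snap('scene','s39.png',(270,70,370,200),6);snap('wrist','w39.png',scale=1.5)"
```

```text
time: 34.15
position: [618.1, -172.3, 168.0]
orientation: [1.691, 1.798, -0.708]
wrist_force: [1.4, 0.1, -0.6]
width: 9.8
t 34.15 tcp [ 618.1 -172.3  168. ] grasp [ 617.3 -158.7  181.3] tilt 45.5 ty [0.998 0.062 0.002] F [ 1.4  0.1 -0.6] w 9.8 j [ 0.29  0.43 -0.59  1.72  1.02  1.43 -0.58]
```

```bash
python3 -c "
from h import *
recrop('scene','s39b.png',(290,125,335,170),16)"
python3 -m creep '[[[0.003,0,-0.0016],[0,0,0],0],[[0,0,0],[0,0,0],0]]'
python3 -c "
from h import *
show()"
python3 -m creep '[[[0,0,0],[0,0,0],0.05],[[0,0,0],[0,0,0],0.12],[[0,0,0],[0,0,0],0.2],[[0,0,0],[0,0,0],0.2],[[0,0,0],[0,0,0],0.2]]'
python3 -c "
from h import *
show();snap('scene','s40.png',(270,70,370,200),6);snap('side','d40.png',(150,170,240,270),7)"
```

```text
time: 34.5
position: [618.2, -168.7, 167.6]
orientation: [1.691, 1.798, -0.708]
wrist_force: [-0.1, -0.6, -0.1]
width: 9.4
t 34.5 tcp [ 618.2 -168.7  167.6] grasp [ 617.3 -155.1  180.9] tilt 45.5 ty [0.998 0.063 0.003] F [-0.1 -0.6 -0.1] w 9.4 j [ 0.28  0.43 -0.59  1.72  1.02  1.44 -0.58]
time: 35.0
position: [618.1, -168.2, 167.1]
orientation: [1.691, 1.799, -0.707]
wrist_force: [-0.1, -0.5, -0.5]
width: 16.8
t 35.0 tcp [ 618.1 -168.2  167.1] grasp [ 617.2 -154.7  180.4] tilt 45.5 ty [0.998 0.063 0.002] F [-0.1 -0.5 -0.5] w 16.8 j [ 0.28  0.43 -0.59  1.72  1.02  1.44 -0.58]
```

```bash
python3 -m creep '[[[0.001,0,-0.01],[0,0,0],0.2],[[0.003,0,-0.02],[0,0,0],0.2],[[0.008,0,-0.03],[0,0,0],0.3],[[0.02,0,-0.03],[0,0,0],0.4],[[0.02,0,-0.03],[0,0,0],0.4]]'
python3 -m creep '[[[0.02,0,-0.02],[0,0,0],0.4],[[0.01,0,-0.01],[0,0,0],0.4],[[0,0,0],[0,0,0],0.4]]'
python3 -c "
from h import *
show();snap('scene','s41.png',(270,70,370,200),6);snap('wrist','w41.png',scale=1.5)"
```

```text
time: 35.6
position: [608.5, -48.6, 216.6]
orientation: [1.7, 1.789, -0.716]
wrist_force: [0.1, 0.5, 0.1]
width: 31.1
time: 35.9
position: [606.8, 3.7, 218.4]
orientation: [1.694, 1.797, -0.705]
wrist_force: [-0.2, -0.2, -0.6]
width: 34.4
t 35.9 tcp [606.8   3.7 218.4] grasp [605.9  17.2 231.7] tilt 45.4 ty [0.998 0.061 0.004] F [-0.2 -0.2 -0.6] w 34.4 j [ 0.05  0.47 -0.68  1.58  0.94  1.7  -0.7 ]
```

```bash
python3 -c "
from h import *
W=load('wrist')
for n,u,v,z in [('base FR',197,110,8),('base BR',240,205,8),('jaw R front',187,254,110),('jaw R back',213,297,110),('jaw R',213,265,112),('post BR',222,205,60),('block',290,113,22),('blockR',325,125,22),('block back',255,185,22)]: print(n,atz(W,u/1.5,v/1.5,z).round(0))
"; python3 -c "
import os
from h import *
recrop('wrist','w41b.png',(0,50,180,220),4)"
```

```text
base FR [485. -83.   8.]
base BR [ 494. -197.    8.]
jaw R front [ 488. -111.  110.]
jaw R back [ 489. -180.  110.]
jaw R [ 503. -122.  112.]
post BR [ 501. -124.   60.]
block [554. -68.  22.]
blockR [577. -78.  22.]
block back [ 517. -148.   22.]
```

```bash
python3 -c "
from h import *
e=tool(45,5);show();print(rows([480,130,190],e,5,.4))"
```

```text
t 36.0 tcp [6.067e+02 5.000e-01 2.184e+02] grasp [605.9  14.  231.7] tilt 45.5 ty [0.998 0.057 0.004] F [ 0.1 -0.6  0.5] w 34.7 j [ 0.06  0.47 -0.67  1.58  0.94  1.7  -0.7 ]
[[[0.0231, -0.0238, -0.0156], [-0.21, 0.12, -0.27], 0.4], [[0.0233, -0.0237, -0.0156], [-0.21, 0.12, -0.27], 0.4], [[0.0234, -0.0235, -0.0157], [-0.21, 0.12, -0.27], 0.4], [[0.0235, -0.0233, -0.0157], [-0.21, 0.12, -0.27], 0.4], [[0.0237, -0.0232, -0.0158], [-0.21, 0.12, -0.27], 0.4]]
```

```bash
python3 -m creep '[[[0.022,-0.024,-0.0165],[-0.2,0.1,-0.3],0.4],[[0.022,-0.024,-0.0165],[-0.2,0.1,-0.3],0.4],[[0.022,-0.024,-0.0165],[-0.2,0.1,-0.3],0.4],[[0.022,-0.023,-0.0165],[-0.2,0.1,-0.3],0.4],[[0.015,-0.02,-0.01],[-0.2,0,-0.3],0.4]]'
python3 -m creep '[[[0,0,0],[0,0,0],0.4],[[0,0,0],[0,0,0],0.4]]'
python3 -c "
from h import *
show();snap('wrist','w42.png',scale=1.5);recrop('wrist','w42b.png',(100,50,260,220),4.4)"
```

```text
time: 36.5
position: [484.2, 106.3, 197.8]
orientation: [1.69, 1.797, -0.711]
wrist_force: [-0.6, 0.4, 1.1]
width: 34.9
time: 36.7
position: [482.9, 105.3, 197.7]
orientation: [1.688, 1.797, -0.714]
wrist_force: [1.3, -0.5, 0.2]
width: 34.6
t 36.7 tcp [482.9 105.3 197.7] grasp [482.  118.9 211. ] tilt 45.8 ty [ 0.998  0.062 -0.   ] F [ 1.3 -0.5  0.2] w 34.6 j [-0.08  0.41 -0.77  1.73  0.8   1.77 -0.95]
```

```bash
python3 -c "
from h import *
W=load('wrist');f=lambda x,y:(100+x/4.4,50+y/4.4)
T={n:atz(W,*f(u,v),z) for n,u,v,z in [('tip',408,217,82),('tabback',481,360,82),('ftL',360,180,20),('ftR',667,114,20),('frL',326,345,66),('frR',672,285,66)]}
for k in T: print(k,T[k].round(1))
d=T['tabback']-T['tip'];print(np.degrees(np.arctan2(d[0],-d[1])),np.linalg.norm(d))
for a,b in [('ftL','ftR'),('frL','frR')]:
  d=T[b]-T[a];y=np.arctan2(d[1],d[0]);m=(T[a]+T[b])/2;print(np.degrees(y),np.linalg.norm(d),m, m+35*np.array([-np.sin(y),np.cos(y),0]))
"
```

```text
tip [440.3  88.3  82. ]
tabback [450.8  47.8  82. ]
ftL [418.8  29.7  20. ]
ftR [487.4  54.1  20. ]
frL [415.9  29.1  66. ]
frR [488.5  53.6  66. ]
14.520462751469264 41.887324288019265
19.545393384051373 72.84209795008647 [453.12259106  41.89307719  20.        ] [441.41321593  74.87626282  20.        ]
18.67006556090704 76.6093988500508 [452.16617356  41.31752172  66.        ] [440.96204102  74.47573961  66.        ]
```

```bash
python3 -c "
from h import *
e=tool(45.5,16.5);show();print(rows(tcp([442.7,77.4,73],e,50),e,4,.4))"
```

```text
t 36.75 tcp [482.7 105.3 197.7] grasp [481.9 118.9 210.9] tilt 45.7 ty [ 0.998  0.062 -0.001] F [-0.1  0.2 -0.1] w 34.8 j [-0.08  0.41 -0.77  1.73  0.8   1.77 -0.95]
[[[0.0178, -0.0116, 0.0186], [-2.32, 0.07, -2.26], 0.4], [[0.0182, -0.0117, 0.0182], [-2.32, 0.07, -2.26], 0.4], [[0.0187, -0.0117, 0.0177], [-2.32, 0.07, -2.26], 0.4], [[0.0191, -0.0116, 0.0173], [-2.32, 0.07, -2.26], 0.4]]
```

```bash
python3 -m creep '[[[0.018,-0.0116,0.0186],[-2.3,0,-2.3],0.4],[[0.018,-0.0117,0.018],[-2.3,0,-2.3],0.4],[[0.0187,-0.0117,0.0177],[-2.3,0,-2.3],0.4],[[0.017,-0.0116,0.015],[-2.3,0,-2.3],0.4],[[0,0,0],[0,0,0],0.4]]'
python3 -c "
from h import *
e=tool(45.5,16.5);show();print(rows(tcp([442.7,77.4,73],e),e,3,.4));snap('wrist','w43.png',scale=1.5)"
```

```text
time: 37.25
position: [441.0, 90.1, 96.1]
orientation: [1.464, 1.939, -0.618]
wrist_force: [0.1, 0.3, 0.4]
width: 34.3
t 37.25 tcp [441.   90.1  96.1] grasp [437.3 103.2 109.3] tilt 44.8 ty [0.962 0.275 0.002] F [0.1 0.3 0.4] w 34.3 j [-0.08  0.39 -0.81  2.02  0.88  1.53 -1.02]
[[[0.0026, -0.0006, 0.0147], [-0.11, 0.13, -0.16], 0.4], [[0.0026, -0.0006, 0.0147], [-0.11, 0.13, -0.16], 0.4], [[0.0026, -0.0007, 0.0147], [-0.11, 0.13, -0.16], 0.4]]
```

```bash
python3 -c "
from h import *
W=load('wrist')
a=atz(W,305/1.5,255/1.5,20);b=atz(W,440/1.5,252/1.5,20);d=b-a;print(a,b,np.degrees(np.arctan2(d[1],d[0])))
print(atz(W,366/1.5,328/1.5,82),atz(W,371/1.5,360/1.5,82),atz(W,364/1.5,294/1.5,64))"
python3 -m creep '[[[0.0026,-0.001,0.0147],[0,0,-0.2],0.4],[[0.0026,-0.001,0.0147],[0,0,-0.2],0.4],[[0.003,-0.001,0.012],[0,0,-0.2],0.4],[[0,0,0],[0,0,0],0.4]]'
python3 -c "
from h import *
e=tool(45.5,16.5);show();print(rows(tcp([442.7,77.4,73],e),e,1,.4));snap('wrist','w44.png',(130,180,380,340),3)"
```

```text
[419.54350085  28.60810475  20.        ] [488.68498296  51.62916311  20.        ] 18.41547930724652
[438.41716     87.82445478  82.        ] [451.38886414  48.31877485  82.        ] [439.3717338   80.47826302  64.        ]
time: 37.7
position: [452.8, 63.5, 63.3]
orientation: [1.47, 1.935, -0.616]
wrist_force: [-0.2, -0.8, -0.8]
width: 34.8
t 37.7 tcp [452.8  63.5  63.3] grasp [449.   76.6  76.6] tilt 44.8 ty [0.963 0.27  0.005] F [-0.2 -0.8 -0.8] w 34.8 j [-0.06  0.43 -0.77  2.05  0.94  1.47 -1.04]
[[[0.0044, -0.0058, 0.0007], [-0.37, 0.39, -0.79], 0.4]]
```

```bash
python3 -m creep '[[[0.004,-0.004,0.001],[-0.8,0.2,-1.3],0.4],[[0.001,-0.0035,0],[-0.2,0.2,-0.3],0.4],[[0,0,0],[0,0,0],0.4]]'
python3 -c "
from h import *
e=tool(45.5,17.5);show();print(rows(tcp([442,78,73],e),e,1,.4));snap('wrist','w45.png',(130,180,380,340),3)"
```

```text
time: 38.05
position: [445.0, 65.9, 59.6]
orientation: [1.435, 1.967, -0.601]
wrist_force: [-0.1, 0.1, -0.3]
width: 34.8
t 38.05 tcp [445.   65.9  59.6] grasp [440.9  78.8  73. ] tilt 44.0 ty [ 0.952  0.305 -0.001] F [-0.1  0.1 -0.3] w 34.8 j [-0.06  0.41 -0.79  2.08  0.94  1.44 -1.03]
[[[-0.0008, 0.0008, 0.0008], [0.13, -0.12, 0.21], 0.4]]
```

```bash
python3 -m creep '[[[0,-0.001,0.0005],[0,0,0],0.3],[[0,0,0],[0,0,0],0.2],[[0,0,0],[0,0,0],0],[[0,0,0],[0,0,0],0],[[0,0,0],[0,0,0],0]]'
python3 -c "
from h import *
show();snap('wrist','w46.png',(130,180,380,340),3)
p,r=pose();z=r.as_matrix()[:,2];print(np.degrees(np.arccos(-z[2])))"
```

```text
time: 38.6
position: [444.7, 66.1, 60.1]
orientation: [1.435, 1.967, -0.599]
wrist_force: [0.0, -0.5, -0.1]
width: 9.6
t 38.6 tcp [444.7  66.1  60.1] grasp [440.6  79.   73.4] tilt 44.0 ty [0.952 0.306 0.001] F [ 0.  -0.5 -0.1] w 9.6 j [-0.06  0.41 -0.79  2.08  0.94  1.44 -1.03]
45.37565743465985
```

```bash
python3 -m creep '[[[-0.007,0,-0.007],[0,0,0],0],[[-0.014,0,-0.014],[0,0,0],0],[[-0.02,0,-0.02],[0,0,0],0],[[-0.022,0,-0.022],[0,0,0],0],[[-0.022,0,-0.02],[0,0,0],0]]'
python3 -c "
from h import *
show();e=tool(45.8,2.7)
print(rows(tcp([606,-35,200],e),e,9,0))"
```

```text
time: 39.15
position: [441.6, 65.2, 178.5]
orientation: [1.434, 1.979, -0.608]
wrist_force: [1.3, 0.0, -2.2]
width: 9.8
t 39.15 tcp [441.6  65.2 178.5] grasp [437.7  78.  191.9] tilt 43.8 ty [ 0.952  0.307 -0.012] F [ 1.3  0.  -2.2] w 9.8 j [ 0.03  0.18 -0.85  2.01  0.79  1.54 -0.77]
[[[-0.0132, 0.0136, 0.0117], [1.15, -0.07, 1.24], 0], [[-0.0129, 0.0141, 0.0115], [1.15, -0.07, 1.24], 0], [[-0.0126, 0.0146, 0.0112], [1.15, -0.07, 1.24], 0], [[-0.0123, 0.0151, 0.0109], [1.15, -0.07, 1.24], 0], [[-0.0119, 0.0155, 0.0106], [1.15, -0.07, 1.24], 0], [[-0.0116, 0.016, 0.0103], [1.15, -0.07, 1.24], 0], [[-0.0112, 0.0165, 0.01], [1.15, -0.07, 1.24], 0], [[-0.0108, 0.0169, 0.0097], [1.15, -0.07, 1.24], 0], [[-0.0105, 0.0173, 0.0094], [1.15, -0.07, 1.24], 0]]
```

```bash
python3 -m creep '[[[-0.0135,0.0136,0.011],[1.1,0,1.2],0],[[-0.0132,0.014,0.011],[1.1,0,1.2],0],[[-0.013,0.0146,0.011],[1.1,0,1.2],0],[[-0.0125,0.015,0.0105],[1.1,0,1.2],0],[[-0.012,0.0155,0.0105],[1.1,0,1.2],0]]'
python3 -c "
from h import *
show();e=tool(45.8,2.7)
print(rows(tcp([606,-35,200],e),e,4,0))"
```

```text
time: 39.65
position: [535.5, 5.9, 193.8]
orientation: [1.586, 1.881, -0.649]
wrist_force: [-0.3, 0.1, -2.2]
width: 10.0
t 39.65 tcp [535.5   5.9 193.8] grasp [533.1  19.1 207.3] tilt 44.5 ty [0.985 0.172 0.006] F [-0.3  0.1 -2.2] w 10.0 j [ 0.1   0.31 -0.74  1.83  0.88  1.57 -0.72]
[[[-0.0104, 0.0152, 0.013], [1.34, -0.23, 1.2], 0], [[-0.01, 0.0157, 0.0126], [1.34, -0.23, 1.2], 0], [[-0.0096, 0.0162, 0.0123], [1.34, -0.23, 1.2], 0], [[-0.0092, 0.0167, 0.012], [1.34, -0.23, 1.2], 0]]
```

```bash
python3 -m creep '[[[-0.01,0.0155,0.0128],[1.3,-0.2,1.2],0],[[-0.01,0.0157,0.0125],[1.3,-0.2,1.2],0],[[-0.0096,0.0162,0.0123],[1.3,-0.2,1.2],0],[[-0.009,0.0167,0.012],[1.3,-0.2,1.2],0],[[0,0,0],[0,0,0],0]]'
python3 -c "
from h import *
show();e=tool(45.8,2.7)
print(rows(tcp([610,-35,142],e),e,4,0));snap('scene','s47.png',(270,70,370,220),5);snap('side','d47.png',(150,170,260,270),6);snap('wrist','w47.png',scale=1.5)"
```

```text
time: 40.15
position: [609.8, -52.6, 187.0]
orientation: [1.715, 1.783, -0.719]
wrist_force: [0.2, -0.3, -1.9]
width: 9.9
t 40.15 tcp [609.8 -52.6 187. ] grasp [609.3 -39.1 200.3] tilt 45.5 ty [0.999 0.039 0.   ] F [ 0.2 -0.3 -1.9] w 9.9 j [ 0.12  0.48 -0.64  1.64  0.96  1.62 -0.69]
[[[0.0111, 0.0002, 0.0095], [-0.08, -0.07, -0.08], 0], [[0.0111, 0.0002, 0.0095], [-0.08, -0.07, -0.08], 0], [[0.0111, 0.0002, 0.0095], [-0.08, -0.07, -0.08], 0], [[0.0111, 0.0003, 0.0095], [-0.08, -0.07, -0.08], 0]]
```

```bash
python3 -m creep '[[[0.006,0,-0.003],[0,0,0],0],[[0.0115,0,0.0095],[0,0,0],0],[[0.0115,0,0.0095],[0,0,0],0],[[0.0112,0.0002,0.01],[0,0,0],0],[[0.009,0.0003,0.009],[0,0,0],0]]'
python3 -c "
from h import *
show();e=tool(45.5,2.7)
print(rows(tcp([611.5,-58,106],e),e,4,0));snap('scene','s48.png',(270,70,370,220),5);snap('side','d48.png',(150,170,260,270),6)"
```

```text
time: 40.8
position: [606.9, -33.7, 124.9]
orientation: [1.704, 1.795, -0.709]
wrist_force: [0.0, -0.8, -2.4]
width: 10.0
t 40.8 tcp [606.9 -33.7 124.9] grasp [606.1 -20.2 138.3] tilt 45.2 ty [0.999 0.052 0.002] F [ 0.  -0.8 -2.4] w 10.0 j [ 0.09  0.55 -0.64  1.68  0.99  1.56 -0.79]
[[[-0.001, 0.0008, 0.0124], [0.07, -0.05, 0.03], 0], [[-0.0009, 0.0008, 0.0124], [0.07, -0.05, 0.03], 0], [[-0.0009, 0.0008, 0.0124], [0.07, -0.05, 0.03], 0], [[-0.0009, 0.0009, 0.0124], [0.07, -0.05, 0.03], 0]]
```

```bash
python3 -m creep '[[[-0.004,0.001,0.012],[0,0,0],0],[[-0.002,0.0008,0.012],[0,0,0],0],[[-0.001,0.0008,0.012],[0,0,0],0],[[0,0.0008,0.011],[0,0,0],0],[[0,0,0],[0,0,0],0]]'
python3 -c "
from h import *
show();e=tool(45.5,2.7)
print(rows(tcp([615.5,-156.5,106],e),e,10,0));snap('scene','s49.png',(270,70,370,220),5);snap('side','d49.png',(150,170,260,270),6);snap('wrist','w49.png',scale=1.5)"
```

```text
time: 41.4
position: [612.2, -78.3, 94.0]
orientation: [1.706, 1.792, -0.715]
wrist_force: [-1.1, 0.3, -1.2]
width: 9.8
t 41.4 tcp [612.2 -78.3  94. ] grasp [611.5 -64.7 107.4] tilt 45.4 ty [ 0.999  0.049 -0.001] F [-1.1  0.3 -1.2] w 9.8 j [ 0.14  0.57 -0.6   1.72  1.03  1.49 -0.79]
[[[-0.0064, -0.0, 0.0066], [0.0, -0.01, 0.01], 0], [[-0.0063, -0.0, 0.0066], [0.0, -0.01, 0.01], 0], [[-0.0063, -0.0, 0.0066], [0.0, -0.01, 0.01], 0], [[-0.0063, -0.0, 0.0066], [0.0, -0.01, 0.01], 0], [[-0.0063, -0.0, 0.0066], [0.0, -0.01, 0.01], 0], [[-0.0063, -0.0, 0.0066], [0.0, -0.01, 0.01], 0], [[-0.0063, -0.0, 0.0066], [0.0, -0.01, 0.01], 0], [[-0.0063, -0.0, 0.0066], [0.0, -0.01, 0.01], 0], [[-0.0063, -0.0, 0.0066], [0.0, -0.01, 0.01], 0], [[-0.0063, -0.0, 0.0066], [0.0, -0.01, 0.01], 0]]
```

```bash
python3 -c "
from h import *
S=load('scene');s=lambda x,y:(270+x/5,70+y/5)
print('sled f',atz(S,*s(207,523),126),'r',atz(S,*s(250,483),126),'bar',atz(S,*s(228,502),127),atz(S,*s(175,478),127))
g=np.array([611.5,-64.7,107.4])
for L in (68.5,70.5,73):
  for x in (11,-11):
    u,v=proj(S,[g[0]+3.4+x,g[1]-L,g[2]+51+5]);print(L,x,(u-270)*5,(v-70)*5)
recrop('scene','s49b.png',(280,140,330,190),14)
"
```

```text
sled f [ 580.32235002 -199.12833159  126.        ] r [ 584.6670361  -256.75854862  126.        ] bar [ 582.67994901 -227.17971369  127.        ] [ 627.14162445 -226.24429546  127.        ]
68.5 11 97.48255026719079 496.31737437440097
68.5 -11 123.8891007162411 509.1625734516647
70.5 11 99.31582042940676 494.9712720365842
70.5 -11 125.71533139436781 507.79674795848877
73 11 101.60345911158913 493.2915437337775
73 -11 127.9941572617281 506.0924296040615
```

```bash
python3 -m creep '[[[-0.0064,0,0.0065],[0,0,0],0],[[-0.0064,0,0.0065],[0,0,0],0],[[-0.0064,0,0.0065],[0,0,0],0],[[-0.0064,0,0.0065],[0,0,0],0],[[-0.0064,0,0.0065],[0,0,0],0]]'
python3 -c "
from h import *
show();e=tool(45.5,2.7)
print(rows(tcp([615.5,-155.5,107],e),e,5,0));snap('scene','s50.png',(270,100,350,210),7);snap('side','d50.png',(150,170,260,270),6)"
```

```text
time: 42.05
position: [616.9, -121.4, 96.5]
orientation: [1.701, 1.796, -0.705]
wrist_force: [0.1, -0.0, -1.6]
width: 9.2
t 42.05 tcp [ 616.9 -121.4   96.5] grasp [ 616.1 -108.   109.8] tilt 45.2 ty [0.998 0.056 0.004] F [ 0.1 -0.  -1.6] w 9.2 j [ 0.2   0.54 -0.59  1.74  1.05  1.43 -0.74]
[[[-0.0063, -0.0007, 0.0071], [0.1, -0.05, 0.04], 0], [[-0.0063, -0.0007, 0.0071], [0.1, -0.05, 0.04], 0], [[-0.0063, -0.0006, 0.0071], [0.1, -0.05, 0.04], 0], [[-0.0063, -0.0006, 0.0072], [0.1, -0.05, 0.04], 0], [[-0.0063, -0.0006, 0.0072], [0.1, -0.05, 0.04], 0]]
```

```bash
python3 -m creep '[[[-0.0063,-0.0006,0.007],[0,0,0],0],[[-0.0063,-0.0006,0.007],[0,0,0],0],[[-0.0063,-0.0006,0.007],[0,0,0],0],[[-0.0063,-0.0003,0.007],[0,0,0],0],[[0,0,0],[0,0,0],0]]'
python3 -c "
from h import *
show();e=tool(45.5,2.7)
print(rows(tcp([615.5,-155.5,107],e),e,1,0));snap('scene','s51.png',(270,100,350,210),7);snap('side','d51.png',(150,170,260,270),6)"
```

```text
time: 42.65
position: [616.0, -164.3, 94.5]
orientation: [1.703, 1.794, -0.708]
wrist_force: [-0.2, -0.1, -2.4]
width: 10.0
t 42.65 tcp [ 616.  -164.3   94.5] grasp [ 615.3 -150.8  107.8] tilt 45.3 ty [0.999 0.053 0.003] F [-0.2 -0.1 -2.4] w 10.0 j [ 0.25  0.52 -0.57  1.76  1.07  1.38 -0.7 ]
[[[-0.0028, -0.0001, 0.004], [0.36, -0.17, 0.11], 0]]
```

```bash
python3 -c "
from h import *
D=load('side');recrop('side','d51b.png',(170,205,215,255),15)"
python3 -c "
from h import *
D=load('side');f=lambda x,y:(170+x/15,205+y/15)
for n,p,z in [('gray',(298,82),279),('yel',(375,265),179),('red',(437,370),106)]: print(n,atz(D,*f(*p),z).round(1))"
```

```text
gray [ 619.1 -184.6  279. ]
yel [ 619.3 -182.2  179. ]
red [ 617.2 -176.3  106. ]
```

```bash
python3 -m creep '[[[-0.0035,0,0.0042],[0.2,0,0],0],[[0,0,0],[0,0,0],0]]'
python3 -c "
from h import *
show()"
python3 -m creep '[[[0.004,0,0.0046],[0,0,0],0],[[0.004,0,0.0046],[0,0,0],0],[[0.0025,0,0.0035],[0,0,0],0],[[0,0,0],[0,0,0],0]]'
python3 -c "
from h import *
show()"
```

```text
time: 42.95
position: [617.1, -166.9, 93.7]
orientation: [1.704, 1.797, -0.708]
wrist_force: [0.1, -0.7, -1.3]
width: 9.6
t 42.95 tcp [ 617.1 -166.9   93.7] grasp [ 616.3 -153.4  107.1] tilt 45.2 ty [0.999 0.054 0.001] F [ 0.1 -0.7 -1.3] w 9.6 j [ 0.26  0.53 -0.57  1.76  1.07  1.38 -0.7 ]
time: 43.35
position: [617.3, -167.2, 75.3]
orientation: [1.702, 1.8, -0.707]
wrist_force: [-0.8, 0.2, -2.2]
width: 10.0
t 43.35 tcp [ 617.3 -167.2   75.3] grasp [ 616.6 -153.8   88.7] tilt 45.1 ty [0.998 0.056 0.001] F [-0.8  0.2 -2.2] w 10.0 j [ 0.25  0.55 -0.56  1.77  1.09  1.36 -0.72]
```

```bash
python3 -m creep '[[[0.002,-0.0003,0.0036],[0,0,0],0],[[0.001,0,0.0015],[0,0,0],0],[[0,0,0],[0,0,0],0]]'
python3 -c "
from h import *
show()"
```

```text
time: 43.65
position: [617.3, -169.0, 69.4]
orientation: [1.701, 1.799, -0.708]
wrist_force: [1.1, 0.3, -0.7]
width: 9.5
t 43.65 tcp [ 617.3 -169.    69.4] grasp [ 616.6 -155.5   82.8] tilt 45.2 ty [0.998 0.056 0.001] F [ 1.1  0.3 -0.7] w 9.5 j [ 0.25  0.56 -0.56  1.77  1.09  1.36 -0.73]
```

```bash
python3 -m creep '[[[0.0012,0,0.0012],[0,0,0],0],[[0.0008,0,0.0008],[0,0,0],0],[[0,0,0],[0,0,0],0]]'
python3 -c "
from h import *
show();snap('scene','s52.png',(290,100,340,170),10);snap('side','d52.png',(170,190,225,255),11)"
```

```text
time: 43.95
position: [618.5, -170.1, 69.0]
orientation: [1.699, 1.794, -0.708]
wrist_force: [0.9, 0.3, 0.5]
width: 9.5
t 43.95 tcp [ 618.5 -170.1   69. ] grasp [ 617.7 -156.5   82.4] tilt 45.4 ty [0.998 0.056 0.004] F [0.9 0.3 0.5] w 9.5 j [ 0.25  0.56 -0.55  1.77  1.1   1.36 -0.74]
```

```bash
python3 -m creep '[[[0,0,0],[0,0,0],0.05],[[0,0,0],[0,0,0],0.12],[[0,0,0],[0,0,0],0.2],[[0,0,0],[0,0,0],0.2],[[0,0,0],[0,0,0],0.2]]'
python3 -m creep '[[[0.001,0,-0.008],[0,0,0],0.2],[[0.001,0,-0.015],[0,0,0],0.2],[[0.004,0,-0.02],[0,0,0],0.25],[[0.004,0,-0.02],[0,0,0],0.25]]'
python3 -c "
from h import *
show();snap('scene','s53.png',(270,100,350,210),7);snap('side','d53.png',(170,190,225,255),11);snap('wrist','w53.png',scale=1.5)"
```

```text
time: 44.55
position: [618.3, -169.5, 68.3]
orientation: [1.7, 1.796, -0.707]
wrist_force: [0.4, -1.1, -0.5]
width: 16.9
time: 44.95
position: [613.5, -117.3, 106.7]
orientation: [1.703, 1.794, -0.712]
wrist_force: [-0.3, -0.1, -0.2]
width: 21.0
t 44.95 tcp [ 613.5 -117.3  106.7] grasp [ 612.8 -103.8  120.1] tilt 45.3 ty [ 0.999  0.052 -0.   ] F [-0.3 -0.1 -0.2] w 21.0 j [ 0.2   0.53 -0.59  1.74  1.04  1.45 -0.73]
```

```bash
python3 -m creep '[[[-0.01,0,-0.03],[0,0,0],0.3],[[-0.02,0,-0.03],[0,0,0],0.3],[[-0.025,0,-0.03],[0,0,0],0.3],[[-0.025,0,-0.03],[0,0,0],0.3],[[-0.01,-0.02,-0.03],[0,0,0],0.3]]'
python3 -m creep '[[[0.01,-0.03,-0.02],[0,0,0],0.3],[[0.02,-0.04,-0.01],[0,0,0],0.3],[[0.02,-0.04,-0.01],[0,0,0],0.3],[[0,0,0],[0,0,0],0.3]]'
python3 -c "
from h import *
show();snap('scene','s54.png',scale=1.5);snap('side','d54.png',(150,180,300,290),5);snap('wrist','w54.png',scale=1.5)"
```

```text
time: 45.6
position: [589.2, -80.9, 274.5]
orientation: [1.706, 1.796, -0.73]
wrist_force: [-0.3, 0.0, 0.3]
width: 26.2
time: 46.0
position: [472.8, -21.9, 272.2]
orientation: [1.712, 1.787, -0.724]
wrist_force: [0.5, -0.8, 0.2]
width: 26.1
t 46.0 tcp [472.8 -21.9 272.2] grasp [472.3  -8.3 285.5] tilt 45.6 ty [ 0.999  0.041 -0.005] F [ 0.5 -0.8  0.2] w 26.1 j [ 0.16  0.15 -0.74  1.83  0.75  1.69 -0.66]
```

```bash
python3 -m creep '[[[0,0,0],[0,0,0],0.3],[[0,0,0],[0,0,0],0.3],[[0,0,0],[0,0,0],0.3],[[0,0,0],[0,0,0],0.3],[[0,0,0],[0,0,0],0.3]]'
python3 - <<'E'
from rig import *
import numpy as np, cv2
a=get_image("side")["pixels"]; s=get_image("scene")["pixels"]; b=get_image("side")["pixels"]
print(np.abs(a.astype(int)-b).max(), np.abs(a.astype(int)-b).mean())
cv2.imwrite("pics/f1.png",cv2.cvtColor(np.hstack([a,s]),cv2.COLOR_RGB2BGR)[:, :]) if False else None
cv2.imwrite("pics/fside.png",cv2.cvtColor(b,cv2.COLOR_RGB2BGR)); cv2.imwrite("pics/fscene.png",cv2.cvtColor(s,cv2.COLOR_RGB2BGR))
E
```

```text
time: 46.65
position: [478.9, -29.0, 271.7]
orientation: [1.727, 1.777, -0.727]
wrist_force: [0.3, 0.6, 0.7]
width: 26.5
104 0.5229000515407987
```

View pics/fside.png

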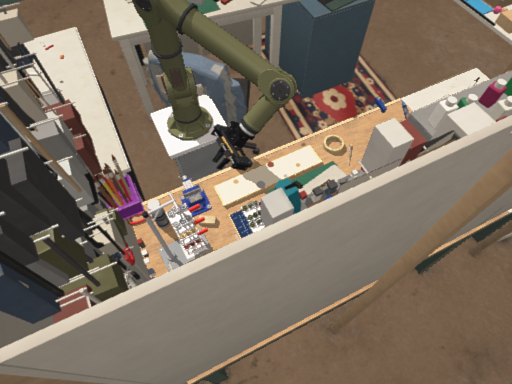

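View pics/fscene.png

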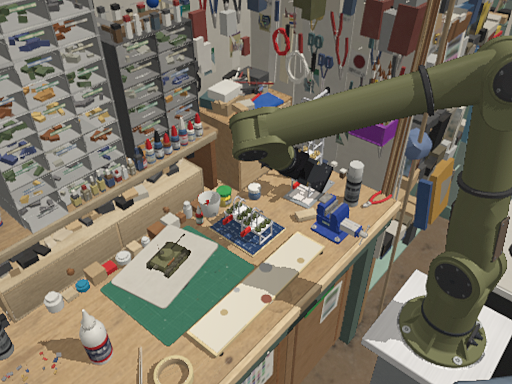

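Run:
```python
from rig import *
import numpy as np
a=get_image("side")["pixels"].astype(int); 
for i in range(5): b=get_image("side")["pixels"].astype(int)
d=np.abs(a-b).max(2); v,u=np.nonzero(d>30); print(len(u), (u.min(),u.max(),v.min(),v.max()) if len(u) else 0)
o=get_obs(); print(o["time"],o["position"],o["joint_velocities"])
```

```text
26 (np.int64(139), np.int64(282), np.int64(8), np.int64(161))
47.1 [478.76975793 -28.68712806 271.92123504] [-1.09819113e-03 -2.20059810e-03  1.09867768e-03  1.65250485e-04
  1.78898257e-03  4.65450296e-04  5.95187799e-05]
```

The side view shows three hanging tabs in a line near (195,220). Both dry racks stand on the blue board, at about (245,225) in the scene view. The only changed pixels between pictures lie on the arm. I'll take one enlarged look at the board before handing in.

View pics/fz1.png

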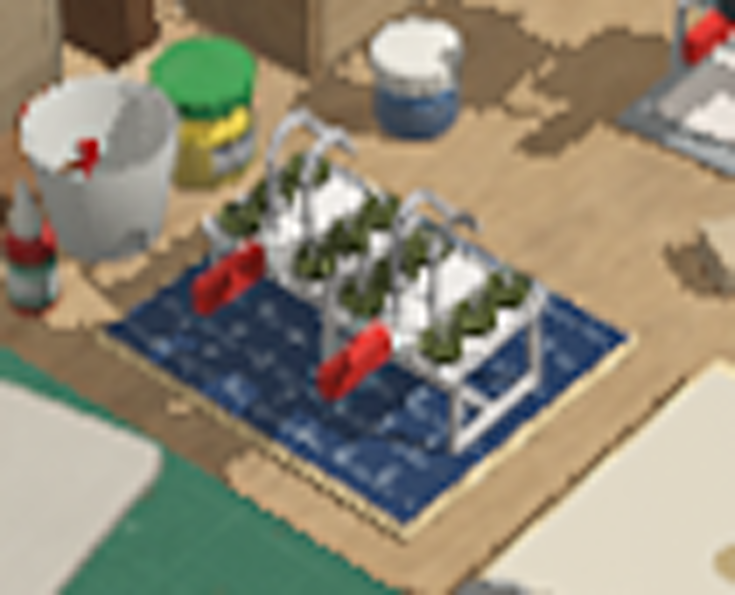

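View pics/fz2.png

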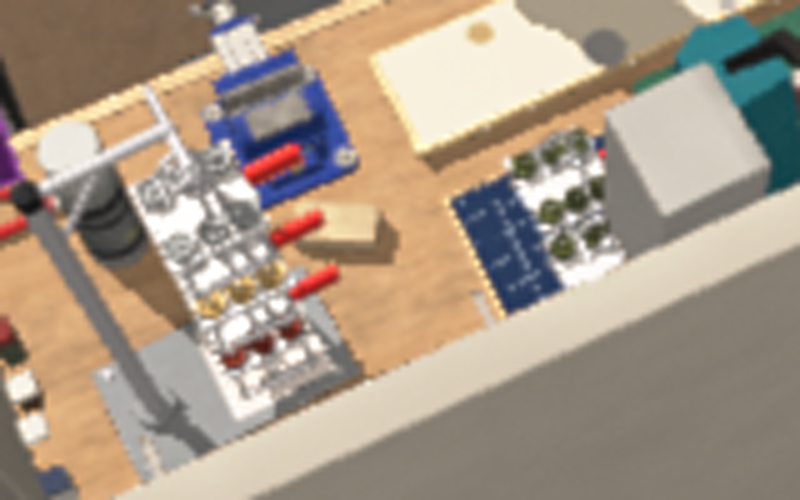

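Board corners are where I placed them (no knock). The near rack's foot reads about (578,73), which puts its middle about 45 mm from the board centre in x, inside the 75 mm limit. The column is aligned and still.

```bash
python3 -c "
from rig import *
print(hand_in())"
```

```text
the job is handed in; nothing more can be done
None
```

I took both dry racks off the stand and stood them side by side on the blue board. The three wet racks are hung in one column under the stand: grey on the stand's bar, yellow under it, red at the bottom. I handed the job in at about 47 s; `hand_in()` gives no verdict.

- **Dry racks:** In the last pictures both stand upright, about +31 and −45 to −50 mm along the board's x from its centre and about 0 to −5 mm in y. That is inside the limits. The board's corners were within about 2 pixels of where I had measured them, so it does not seem to have been knocked.
- **Column:** The three racks hang upright with their tabs in line. Between side pictures taken a quarter second apart, only the arm's area changed, and only by a few pixels. The hook heights come from the contact points while hanging (about 331, 231 and 131 mm), not from a separate measurement at the end.
- **Other things:** The vice, spray can, sanding block, jars and cup look unmoved. The arm stood clear with wrist force at about 1 N or less.
- **Checks that disagreed:** Racks sagged 2–3 mm in the grip. My camera estimates of the distance from grasp to rack middle varied between 68 and 74 mm. During the last hold rows the arm drifted about 9 mm in free air.
- **Not fully seen:** The arm partly hid the stand in the scene camera, so the column was checked from the side view only.

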